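# Fetch the weighing jar from behind the reagent bottles

## Robot

A 6-joint arm with a two-finger parallel gripper is mounted at the origin on the work surface. World frame = base frame: x ahead of the robot, y to its left, z up, the work surface at z = 0. Lengths are in m, angles in rad, forces in N, time in s.
With the tool pointing down it reaches from about 0.375 to 0.925 m from the base axis. Payload 5.7 kg.
Tool frame: the origin (TCP) lies between the finger pads; the fingertips stand 14 mm ahead of it and the grasp point (between the pads) lies 5 mm behind it; z points along the fingers, y is the direction in which the jaws open and shut (so a half turn about z gives the same grasp; the last joint's range is limited). The gripper opens to 85 mm and grips with 20 to 120 N. Pads are 22 mm wide; open, the fingers measure 114 mm over their backs; the gripper's body (76 mm by 85 mm) begins 54 mm behind the grasp point. The pads swing forward as they close: fully open they stand 13 mm farther back than shut.
Start: joints at [1.223, 0.359, 1.51, -0, 1.272, -0.115], TCP at [0.138, 0.584, 0.206] pointing down, gripper open.
Joint ranges: [-2.97, 2.97], [-1.01, 2.36], [0.21, 2.38], [-0.96, 4.11], [0.2, 2.71], [-2.98, 2.98]. Speed limits (rad/s): [2.39, 2.39, 3.14, 3.14, 3.14, 3.14].

## Interface

Orientations are given as [roll, pitch, yaw] about the fixed x, y, z axes, in that order (R = Rz(yaw) Ry(pitch) Rx(roll)).
In Python, from station import bot gives the robot as it stands.
- The arm moves only by the tool drive_tool, never from a script. Its argument "targets" is a list of rows, each a list of 6 numbers: the shift along the tool's x, y, z in cm, then the turn, a rotation vector about the tool's x, y, z in degrees. In form: [[tx, ty, tz, wx, wy, wz], ...]. A call has 1 to 20 rows; each row shifts and turns the commanded pose from where the row before left it, along the tool's axes as they then stand; what a row does not reach is not made up. A row lasts 1/12 s, in which the tool goes at most 41.7 mm and 7.16 degrees, less where a joint would pass 70% of its speed; a pose out of reach is approached as far as the arm can. A call is refused whole if a number of a shift passes 4.17 or a number of a turn 7.16, either way. A call with a gripper value outside its range is refused whole. "fingers" is the finger opening in cm, from 0 to 8.54, set as the call begins (left out, the last holds). The fingers move at their own pace and stop on an object; "grip_force" is the grip in N (left out, the last holds). Time passes only in rows, so rows that do not move let the fingers close. It gives the time, the measured TCP pose, the force and the opening at its end, in the units of the state.
- bot.get_obs(): the state, without advancing time (a new reading comes with each control period).
- bot.get_image(name): name is "scene" or "side" or "wrist"; returns a dict with "pixels" (420x560x3 uint8, red, green, blue), "depth" (420x560 float32, m along the optical axis (not along the pixel's ray), 0 where there is no reading), "intrinsics" (3x3 intrinsics, pixels), "origin" and "orientation" of the camera in the world; the wrist camera has in their place "tool_from_camera" (4x4, takes a point from camera to tool coordinates, whose origin is the TCP and whose axes are the flange's). Camera axes: x right, y down, z forward; pixel columns grow to the right and rows downward; lengths in m; the calibration is good to about 2 mm. A picture is of the moment at which its call begins: read the wrist's pose just before it.
- bot.sign_off(): hands the job in, once; it reports no verdict.
The state is a dict: "t": time; "joint_pos": joint angles; "qd": joint speeds; "tau": joint torques, N m; "tool_pos": TCP position; "orientation": TCP orientation; "wrist_force": force on the tool from outside, world axes, zero at the start; "wrist_torque": the same for the moment, N m; "grip_width": finger opening in m.
Only numpy, scipy, OpenCV 4.12 (cv2) and the standard library are available. Lean on these libraries where they do the work, as an engineer would, in place of code of your own. Each camera call takes 0.05 s, during which the arm holds its last target.

## Task

The low weighing jar is hemmed in by the three reagent bottles in the steel tray: first, leaving the jar where it is, move all three bottles aside so that they stand together on the black mat, then stand the jar in the middle of the balance pan. Only then put each bottle back in the tray, standing in the middle of the disc that matches its cap. Set the glass down without dropping it, tip nothing over, and leave the beaker where it is.

Things in the scene. Friction and masses are not known exactly. Their poses are not given: they have to be found in the camera images.
- bottle_red: loose amber-glass reagent bottle, white label band, red cap, about 0.2 kg. Origin: centre of its underside; z up along its axis. Body 50 mm diameter to 62 mm up, shoulder narrowing to a 26 mm neck at 82 mm, cap a cylinder of 30 mm diameter from 88 to 124 mm above the origin (grip it by the cap from above). Starts upright in the tray on the disc of its colour.
- bottle_blue: loose clear-glass reagent bottle, white label band, blue cap, about 0.2 kg. Origin: centre of its underside; z up along its axis. Body 50 mm diameter to 62 mm up, shoulder narrowing to a 26 mm neck at 82 mm, cap a cylinder of 30 mm diameter from 88 to 124 mm above the origin (grip it by the cap from above). Starts upright in the tray on the disc of its colour.
- bottle_yellow: loose green-glass reagent bottle, white label band, yellow cap, about 0.2 kg. Origin: centre of its underside; z up along its axis. Body 50 mm diameter to 62 mm up, shoulder narrowing to a 26 mm neck at 82 mm, cap a cylinder of 30 mm diameter from 88 to 124 mm above the origin (grip it by the cap from above). Starts upright in the tray on the disc of its colour.
- disc_red: flat red disc, 66 mm diameter, 2 mm thick, fixed to the tray floor: home of the red-capped bottle, which hides all but its rim at the start. Origin: centre of its underside, z up; a bottle on it stands 2 mm above that. The fixed open steel tray is 170 x 215 mm, floor 4 mm and rim 14 mm above the table; discs are 74 to 115 mm apart, centre to centre.
- disc_blue: flat blue disc, 66 mm diameter, 2 mm thick, fixed to the tray floor: home of the blue-capped bottle, which hides all but its rim at the start. Origin: centre of its underside, z up; a bottle on it stands 2 mm above that. The fixed open steel tray is 170 x 215 mm, floor 4 mm and rim 14 mm above the table; discs are 74 to 115 mm apart, centre to centre.
- disc_yellow: flat yellow disc, 66 mm diameter, 2 mm thick, fixed to the tray floor: home of the yellow-capped bottle, which hides all but its rim at the start. Origin: centre of its underside, z up; a bottle on it stands 2 mm above that. The fixed open steel tray is 170 x 215 mm, floor 4 mm and rim 14 mm above the table; discs are 74 to 115 mm apart, centre to centre.
- jar: loose low weighing jar, white with a black lid (fixed to it): a cylinder of 40 mm diameter, 38 mm tall, about 0.1 kg. Origin: centre of its underside; z up. At the start it stands on the tray floor, 4 mm above the table, 50 to 65 mm (centre to centre) from each of the three tall bottles, which leave no room for a gripper around it; the nearest tray rim is 50 mm or more from its centre.
- mat: fixed black rubber mat, 160 mm (its x) by 210 mm (its y), 4 mm thick: the side area for the bottles. Origin: centre of its underside, on the table; its top is 4 mm above that.
- balance: fixed white laboratory balance. Origin: on the table, exactly below the centre of its round steel pan; z up. The pan is 90 mm in diameter, its flat top 55 mm above the origin; the pan does not move. The case, 40 mm high, reaches from 122 mm on the -x side (display and keys) to 62 mm on the +x side and 75 mm to either side in y.
- beaker: loose empty glass beaker, 60 mm diameter at the rim, 75 mm tall, standing on the table beyond the work; a bystander. Origin: centre of its underside.
Things that resemble listed ones, but are neither listed nor needed, are in the scene too. Of the things that look like the disc_blue, the largest one is meant.

How it is judged:
On the way, in this order (a step that is already met when the one before it is completed fails the run):
1. all three bottles stand released on the mat, the jar still in its place (moved less than 20 mm) (x of bottle_red in the frame of mat between -0.078 and 0.078 m and y of bottle_red in the frame of mat between -0.103 and 0.103 m and z of bottle_red in the frame of mat between -0.002 and 0.01 m and angle between each of bottle_red, bottle_blue, bottle_yellow's own z axis and vertical below 0.1 rad and linear speed of each of bottle_red, bottle_blue, bottle_yellow below 0.03 m/s and contact force between each of bottle_red, bottle_blue, bottle_yellow and the fingers below 0.3 N and x of bottle_blue in the frame of mat between -0.078 and 0.078 m and y of bottle_blue in the frame of mat between -0.103 and 0.103 m and z of bottle_blue in the frame of mat between -0.002 and 0.01 m and x of bottle_yellow in the frame of mat between -0.078 and 0.078 m and y of bottle_yellow in the frame of mat between -0.103 and 0.103 m and z of bottle_yellow in the frame of mat between -0.002 and 0.01 m and distance of jar from where it was at the start of the episode below 0.02 m), for 0.2 s.
2. the jar stands released on the balance pan, within 15 mm of its centre, while all three bottles stand on the mat (horizontal distance between jar and balance below 0.015 m and z of jar in the frame of balance between 0.05 and 0.061 m and angle between each of jar, bottle_red, bottle_blue, bottle_yellow's own z axis and vertical below 0.1 rad and linear speed of each of jar, bottle_red, bottle_blue, bottle_yellow below 0.03 m/s and contact force between each of jar, bottle_red, bottle_blue, bottle_yellow and the fingers below 0.3 N and x of bottle_red in the frame of mat between -0.078 and 0.078 m and y of bottle_red in the frame of mat between -0.103 and 0.103 m and z of bottle_red in the frame of mat between -0.002 and 0.01 m and x of bottle_blue in the frame of mat between -0.078 and 0.078 m and y of bottle_blue in the frame of mat between -0.103 and 0.103 m and z of bottle_blue in the frame of mat between -0.002 and 0.01 m and x of bottle_yellow in the frame of mat between -0.078 and 0.078 m and y of bottle_yellow in the frame of mat between -0.103 and 0.103 m and z of bottle_yellow in the frame of mat between -0.002 and 0.01 m), for 0.2 s.
At the end, for the whole second after the job is handed in: The jar stands upright on the balance pan, its centre within 15 mm of the pan's centre; each bottle stands upright on the disc of its cap's colour, its centre within 14 mm of the disc's centre; all are released and at rest; the beaker is within 20 mm of where it was (horizontal distance between jar and balance below 0.015 m and z of jar in the frame of balance between 0.05 and 0.061 m and angle between each of jar, bottle_red, bottle_blue, bottle_yellow's own z axis and vertical below 0.1 rad and linear speed of each of jar, bottle_red, bottle_blue, bottle_yellow below 0.03 m/s and contact force between each of jar, bottle_red, bottle_blue, bottle_yellow and the fingers below 0.3 N and horizontal distance between bottle_red and disc_red below 0.014 m and z of bottle_red in the frame of disc_red between -0.001 and 0.006 m and horizontal distance between bottle_blue and disc_blue below 0.014 m and z of bottle_blue in the frame of disc_blue between -0.001 and 0.006 m and horizontal distance between bottle_yellow and disc_yellow below 0.014 m and z of bottle_yellow in the frame of disc_yellow between -0.001 and 0.006 m and distance of beaker from where it was at the start of the episode below 0.02 m); the robot touches nothing.
It fails at once if a bottle or the jar is tipped by more than 0.6 rad (angle between any of bottle_red, bottle_blue, bottle_yellow, jar's own z axis and vertical above 0.6 rad).
It fails at once if the beaker is pushed more than 20 mm or tipped by more than 0.6 rad (distance of beaker from where it was at the start of the episode above 0.02 m or angle between beaker's own z axis and vertical above 0.6 rad).
It fails at once if a bottle or the jar is dropped: it moves faster than 0.6 m/s (a free fall of about 18 mm) while the fingers do not touch it ((contact force between bottle_red and the fingers below 0.05 N and linear speed of bottle_red above 0.6 m/s) or (contact force between bottle_blue and the fingers below 0.05 N and linear speed of bottle_blue above 0.6 m/s) or (contact force between bottle_yellow and the fingers below 0.05 N and linear speed of bottle_yellow above 0.6 m/s) or (contact force between jar and the fingers below 0.05 N and linear speed of jar above 0.6 m/s)).
It also fails if it takes over 136 s, if anything falls off the work surface, if the arm or the gripper's body presses on something with over 40 N, if the wrist force passes 120 N, or if a joint passes its speed limit or range.

## Working session

There is one attempt and no reset: what is moved stays moved. The work goes in short steps, Python scripts to look and compute and a tool call to move; the robot and the scene stay as the last step left them, time stands still between calls to the robot, and variables do not carry over. Pictures are saved under pics/ and viewed, and the job is handed in when it is done.

Besides the shell and the picture viewer there is one more tool, called after "Request:" as name(argument=value, ...), one argument or row to a line, values as JSON. drive_tool: Moves the arm, as the interface text tells. Its arguments: {"type":"object","properties":{"targets":{"type":"array","items":{"type":"array","items":{"type":"number"}}},"fingers":{"type":"number"},"grip_force":{"type":"number"}},"required":["targets"]}

```bash
mkdir -p pics; ls; python3 - <<'E'
from station import bot
import cv2,numpy as np,pickle
print(bot.get_obs())
for n in ["scene","side","wrist"]:
    d=bot.get_image(n); pickle.dump(d,open(f"pics/{n}0.pkl","wb"))
    cv2.imwrite(f"pics/{n}0.png",d["pixels"][:,:,::-1])
    print(n,{k:v for k,v in d.items() if k not in("pixels","depth")})
E
```

```text
pics
{'t': 0.0, 'joint_pos': array([ 1.22289375e+00,  3.59491189e-01,  1.51144527e+00,  2.99915529e-05,
        1.27250757e+00, -1.15085512e-01]), 'qd': array([ 6.17505567e-04,  1.14758241e-03,  6.78457766e-05, -3.15593102e-04,
       -1.36643723e-03,  7.45458537e-04]), 'tau': array([ 1.96097921e-03, -5.27626812e+01, -2.78623027e+01, -8.95593189e-05,
        1.27650544e-02,  4.42050450e-06]), 'tool_pos': array([0.13816748, 0.58312009, 0.20505698]), 'orientation': array([-3.13975682e+00, -2.41057147e-04,  2.90876653e+00]), 'wrist_force': array([-0.12924844, -0.24419619,  0.53227061]), 'wrist_torque': array([-0.00659728, -0.03822831, -0.00499115]), 'grip_width': 0.08553016034969453}
scene {'intrinsics': array([[420.51316362,   0.        , 277.89967572],
       [  0.        , 420.51316362, 210.2272788 ],
       [  0.        ,   0.        ,   1.        ]]), 'origin': array([1.40822165, 0.21308114, 0.66339702]), 'orientation': array([-2.16650155, -0.00751612,  1.82746407])}
side {'intrinsics': array([[397.94984484,   0.        , 282.2687709 ],
       [  0.        , 397.94984484, 209.31005067],
       [  0.        ,   0.        ,   1.        ]]), 'origin': array([0.29610069, 0.58225371, 0.71654877]), 'orientation': array([-2.39561617, -0.01847153, -2.68510597])}
wrist {'intrinsics': array([[337.74530609,   0.        , 281.96396667],
       [  0.        , 337.74530609, 212.79388023],
       [  0.        ,   0.        ,   1.        ]]), 'tool_from_camera': array([[-9.69223584e-04, -9.60094121e-01, -2.79675417e-01,
         7.09892999e-02],
       [ 9.99999400e-01, -7.87999227e-04, -7.60415700e-04,
        -3.78303915e-04],
       [ 5.09686631e-04, -2.79675986e-01,  9.60094309e-01,
        -1.68094408e-01],
       [ 0.00000000e+00,  0.00000000e+00,  0.00000000e+00,
         1.00000000e+00]])}
```

View pics/scene0.png

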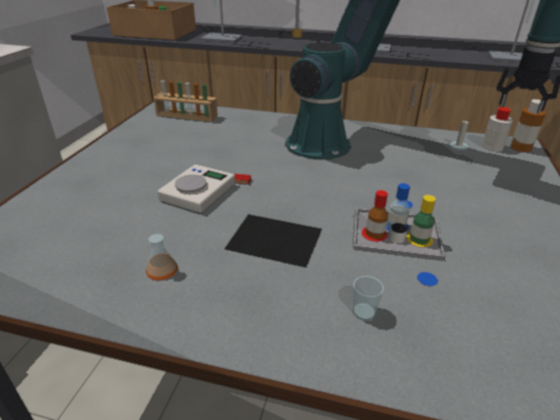

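View pics/side0.png

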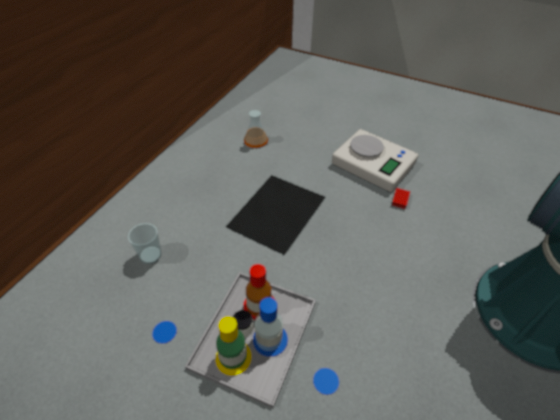

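View pics/wrist0.png

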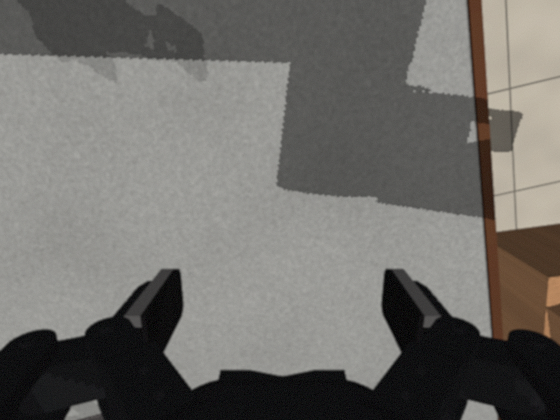

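The scene view shows the red cap at (381,198), blue at (403,192), yellow at (428,204), and the jar at (400,232). The mat is at (275,240), the balance at (195,187) and the beaker at (368,298).

Look-alikes:
- **Bottles:** a red-capped white bottle at (498,130) and an amber bottle at (527,128) at the back. Neither is in the tray.
- **Discs:** small blue discs outside the tray, in side view at (165,332) and (326,381). The larger one under the blue bottle at (270,340) is the one meant.
- **Other:** a red block by the balance and an orange flask.

Next I'll localise these from depth.

```bash
cat > h.py <<'E'
import numpy as np,cv2,pickle
from scipy.spatial.transform import Rotation as R
def cloud(d,T=None):
    K=d["intrinsics"];z=d["depth"];h,w=z.shape
    u,v=np.meshgrid(np.arange(w),np.arange(h))
    P=np.stack([(u-K[0,2])/K[0,0]*z,(v-K[1,2])/K[1,1]*z,z],-1)
    if T is None:
        T=np.eye(4);T[:3,:3]=R.from_euler("xyz",d["orientation"]).as_matrix();T[:3,3]=d["origin"]
    W=P@T[:3,:3].T+T[:3,3]
    W[z<=0]=np.nan
    return W
def wristT(d,obs):
    T=np.eye(4);T[:3,:3]=R.from_euler("xyz",obs["orientation"]).as_matrix();T[:3,3]=obs["tool_pos"]
    return T@d["tool_from_camera"]
def circ(p):
    A=np.c_[2*p,np.ones(len(p))];s=np.linalg.lstsq(A,(p**2).sum(1),rcond=None)[0]
    return s[:2],np.sqrt(max(0,s[2]+s[:2]@s[:2]))
def masks(rgb):
    H=cv2.cvtColor(rgb,cv2.COLOR_RGB2HSV).astype(int);h,s,v=H[...,0],H[...,1],H[...,2]
    return dict(red=((h<6)|(h>174))&(s>190)&(v>90),blue=(h>105)&(h<125)&(s>170)&(v>80),yellow=(h>22)&(h<34)&(s>170)&(v>110),dark=(v<45))
E
cat > m.py <<'E'
from h import *
for n in ["scene","side"]:
    d=pickle.load(open(f"pics/{n}0.pkl","rb"));W=cloud(d);M=masks(d["pixels"])
    print(n)
    for c,m in M.items():
        k,l,st,ce=cv2.connectedComponentsWithStats(m.astype(np.uint8))
        for i in range(1,k):
            if st[i,4]<15: continue
            p=W[(l==i)&~np.isnan(W[...,0])]
            if len(p)<10: continue
            print(c,st[i,4],ce[i].round(0),"med",np.median(p,0).round(3),"lo",np.percentile(p,3,axis=0).round(3),"hi",np.percentile(p,97,axis=0).round(3))
E
python3 m.py; python3 -c "
import cv2
a=cv2.imread('pics/side0.png')[230:420,140:360];cv2.imwrite('pics/c1.png',cv2.resize(a,None,fx=3.1,fy=3.1,interpolation=2))
a=cv2.imread('pics/scene0.png')[160:290,300:480];cv2.imwrite('pics/c2.png',cv2.resize(a,None,fx=4,fy=4,interpolation=2))"
```

```text
scene
red 112 [503. 113.] med [-0.133  0.615  0.135] lo [-0.156  0.601  0.116] hi [-0.124  0.631  0.145]
red 61 [243. 177.] med [ 0.331 -0.178  0.014] lo [ 0.321 -0.199  0.011] hi [ 0.345 -0.158  0.016]
red 148 [381. 199.] med [0.515 0.239 0.119] lo [0.499 0.23  0.097] hi [0.52 0.25 0.13]
red 60 [371. 236.] med [0.521 0.226 0.005] lo [0.496 0.21  0.002] hi [0.533 0.265 0.01 ]
blue 140 [403. 191.] med [0.467 0.29  0.12 ] lo [0.447 0.28  0.098] hi [0.471 0.301 0.129]
blue 174 [427. 279.] med [ 0.638  0.367 -0.   ] lo [ 0.62   0.35  -0.002] hi [0.656 0.385 0.002]
yellow 169 [428. 204.] med [0.509 0.349 0.12 ] lo [0.491 0.339 0.098] hi [0.514 0.36  0.129]
yellow 66 [418. 242.] med [0.515 0.347 0.004] lo [0.486 0.321 0.002] hi [0.525 0.38  0.009]
dark 36 [353.   2.] med [-0.119  0.066  0.457] lo [-0.126  0.054  0.447] hi [-0.11   0.083  0.465]
dark 1035 [373.  36.] med [-0.109  0.152  0.364] lo [-0.841  0.066  0.118] hi [-0.001  0.196  0.468]
dark 488 [543.  22.] med [0.168 0.558 0.472] lo [0.155 0.547 0.428] hi [0.178 0.589 0.52 ]
dark 66 [209.  29.] med [-1.242 -0.93   0.115] lo [-1.312
[... 2710 characters left out ...]
lo [0.481 0.34  0.123] hi [0.506 0.366 0.131]
yellow 174 [228. 369.] med [0.488 0.376 0.006] lo [0.465 0.363 0.004] hi [0.519 0.384 0.007]
dark 19 [  7. 104.] med [ 1.503 -0.003  0.029] lo [ 1.499 -0.023  0.025] hi [1.508 0.013 0.035]
dark 3899 [276. 214.] med [0.581 0.007 0.003] lo [ 0.512 -0.097  0.001] hi [0.655 0.093 0.006]
dark 793 [548. 226.] med [0.093 0.027 0.248] lo [0.057 0.011 0.197] hi [0.119 0.039 0.287]
dark 4972 [530. 299.] med [0.052 0.053 0.08 ] lo [-0.016 -0.029  0.017] hi [0.088 0.088 0.168]
dark 402 [515. 346.] med [0.035 0.111 0.005] lo [-0.038  0.042 -0.001] hi [0.109 0.118 0.012]
dark 214 [243. 319.] med [0.502 0.295 0.041] lo [0.491 0.281 0.039] hi [0.518 0.311 0.043]
```

View pics/c1.png

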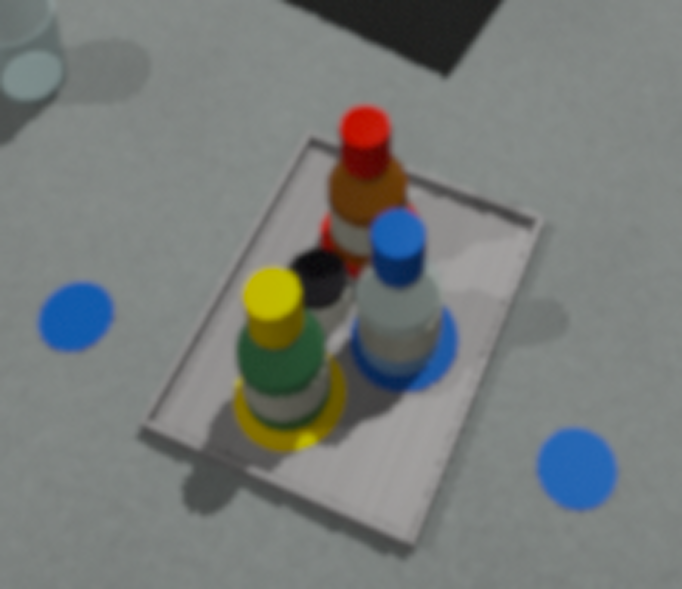

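View pics/c2.png

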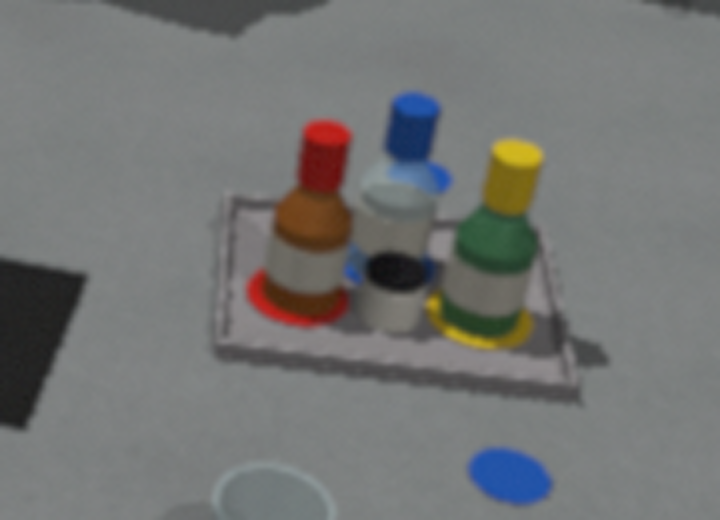

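```bash
cat > m2.py <<'E'
from h import *
for n in ["scene","side"]:
    d=pickle.load(open(f"pics/{n}0.pkl","rb"));W=cloud(d);M=masks(d["pixels"]);print(n)
    ok=(W[...,0]>.25)&(W[...,0]<.9)&(np.abs(W[...,1])<.5)
    for c in ["red","blue","yellow"]:
        m=M[c]&ok
        t=W[m&(W[...,2]>.124)];print(c,"cap top",len(t),t.mean(0).round(4),(t.max(0)-t.min(0)).round(3), "zmed",np.median(t[:,2]).round(4))
    j=M["dark"]&ok&(W[...,2]>.032)&(W[...,2]<.06)&(W[...,1]>.2)
    t=W[j];print("jar",len(t),t.mean(0).round(4),(t.max(0)-t.min(0)).round(3))
    mm=(M["dark"]&ok&(W[...,2]<.012)&(W[...,1]<.15)).astype(np.uint8)
    k,l,st,ce=cv2.connectedComponentsWithStats(mm);i=1+np.argmax(st[1:,4]);t=W[l==i][:,:2].astype(np.float32)
    print("mat",len(t),cv2.minAreaRect(t), t.mean(0))
    t=W[ok&(W[...,2]>.052)&(W[...,2]<.06)&(W[...,1]<-.1)]
    c=cv2.minEnclosingCircle(t[:,:2].astype(np.float32));print("pan",len(t),t.mean(0).round(4),c)
    t=W[ok&(W[...,2]>.034)&(W[...,2]<.047)&(W[...,1]<-.1)]
    print("case",len(t),cv2.minAreaRect(t[:,:2].astype(np.float32)))
    t=W[ok&(W[...,2]>.015)&(W[...,2]<.1)&(W[...,0]>.6)&(W[...,1]>.05)&(W[...,1]<.35)]
    print("beaker",len(t),np.median(t,0).round(3),t.min(0).round(3),t.max(0).round(3))
    t=W[ok&(W[...,2]>.0105)&(W[...,2]<.018)&(W[...,1]>.1)&(W[...,0]<.62)]
    print("tray",len(t),cv2.minAreaRect(t[:,:2].astype(np.float32)))
E
python3 m2.py
```

```text
scene
red cap top 58 [0.5086 0.2394 0.1277] [0.026 0.022 0.006] zmed 0.1281
blue cap top 53 [0.4598 0.2906 0.1276] [0.027 0.022 0.006] zmed 0.1277
yellow cap top 68 [0.5016 0.3497 0.1275] [0.03  0.025 0.006] zmed 0.1278
jar 102 [0.5127 0.2942 0.04  ] [0.036 0.032 0.006]
mat 2970 ((0.5897487998008728, -0.006286390125751495), (0.2060561329126358, 0.15678411722183228), 86.4596176147461) [ 0.5938423  -0.00366535]
pan 374 [ 0.519  -0.2789  0.0536] ((0.6044806838035583, -0.26084229350090027), 0.1863209754228592)
case 1321 ((0.5634524822235107, -0.28823745250701904), (0.1748107224702835, 0.4597231149673462), 88.86831665039062)
beaker 1004 [0.79  0.236 0.053] [0.746 0.206 0.015] [0.807 0.264 0.076]
tray 397 ((0.48584848642349243, 0.29262691736221313), (0.17321668565273285, 0.21486937999725342), 3.609395742416382)
side
red cap top 174 [0.4989 0.2437 0.129 ] [0.027 0.026 0.008] zmed 0.1291
blue cap top 216 [0.4515 0.2954 0.1293] [0.029 0.027 0.008] zmed 0.1294
yellow cap top 255 [0.493  0.3533 0.1292] [0.028 0.028 0.009] zmed 0.1294
jar 214 [0.5032 0.2955 0.0413] [0.032 0.034 0.007]
mat 3884 ((0.5839508175849915, -0.0027881860733032227), (0.2051110565662384, 0.1538984477519989), 86.35438537597656) [0.58225954 0.00295895]
pan 567 [ 0.4789 -0.2823  0.0543] ((0.5975009202957153, -0.2565467655658722), 0.1877477765083313)
case 1955 ((0.5551354885101318, -0.2853822708129883), (0.17658814787864685, 0.4585980474948883), 88.71234893798828)
beaker 929 [0.773 0.238 0.053] [0.743 0.208 0.015] [0.803 0.268 0.077]
tray 1021 ((0.4819811284542084, 0.295282244682312), (0.17064020037651062, 0.2158934473991394), 3.91316556930542)
```

Request:
drive_tool(
  targets=[
    [0, 0, -2.2, 0, 0, -6.67],
    [0, 0, -2.2, 0, 0, -6.67],
    [-1, -1, 0, 0, 0, 0],
    [-2.5, -2.1, 0, 0, 0, 0],
    [-2.8, -2.4, 0, 0, 0, 0],
    [-2.8, -2.4, 0, 0, 0, 0],
    [-2.8, -2.4, 0, 0, 0, 0],
    [-2.8, -2.4, 0, 0, 0, 0],
    [-2.8, -2.4, 0, 0, 0, 0],
    [-2.8, -2.4, 0, 0, 0, 0],
    [-2.8, -2.4, 0, 0, 0, 0],
    [-2.8, -2.4, 0, 0, 0, 0],
    [-2.8, -2.4, 0, 0, 0, 0],
    [-2.8, -2.4, 0, 0, 0, 0],
    [-2.0, -1.8, 0, 0, 0, 0],
    [0, 0, 0, 0, 0, 0],
    [0, 0, 0, 0, 0, 0],
    [0, 0, 0, 0, 0, 0],
    [0, 0, 0, 0, 0, 0],
  ],
  fingers=6.0,
  grip_force=30,
)

```text
t: 1.73
tool_pos: [0.4723, 0.2953, 0.2496]
orientation: [-3.142, -0.001, -3.141]
wrist_force: [0.5, 0.2, -0.2]
grip_width: 0.06
```

```bash
cat > look.py <<'E'
import sys
from h import *
from station import bot
tag=sys.argv[1]
o=bot.get_obs();d=bot.get_image("wrist");pickle.dump((o,d),open(f"pics/w{tag}.pkl","wb"))
cv2.imwrite(f"pics/w{tag}.png",d["pixels"][:,:,::-1])
W=cloud(d,wristT(d,o));M=masks(d["pixels"])
print(o["t"],o["tool_pos"].round(4),o["orientation"].round(4),o["wrist_force"].round(2),round(o["grip_width"],4))
for c in ["red","blue","yellow"]:
    for lo,hi,nm in [(.121,.137,"cap"),(-.01,.02,"low")]:
        m=M[c]&(W[...,2]>lo)&(W[...,2]<hi)
        k,l,st,ce=cv2.connectedComponentsWithStats(m.astype(np.uint8))
        for i in range(1,k):
            if st[i,4]<40: continue
            p=W[l==i];e=cv2.minEnclosingCircle(p[:,:2].astype(np.float32))
            print(c,nm,st[i,4],ce[i].round(0),"mean",p.mean(0).round(4),"box",((p.max(0)+p.min(0))/2)[:2].round(4),(p.max(0)-p.min(0))[:2].round(3),"enc",np.round(e[0],4),round(e[1],4))
m=M["dark"]&(W[...,2]>.035)&(W[...,2]<.05)&(W[...,1]>.15)
k,l,st,ce=cv2.connectedComponentsWithStats(m.astype(np.uint8))
for i in range(1,k):
    if st[i,4]<40: continue
    p=W[l==i];e=cv2.minEnclosingCircle(p[:,:2].astype(np.float32));print("jar?",st[i,4],ce[i].round(0),p.mean(0).round(4),"enc",np.round(e[0],4),round(e[1],4))
E
python3 look.py 1
```

```text
1.7333 [0.4723 0.2953 0.2496] [-3.1415e+00 -1.0000e-03 -3.1411e+00] [ 0.5   0.22 -0.23] 0.06
red cap 633 [222. 228.] mean [0.4996 0.241  0.1296] box [0.4992 0.24  ] [0.028 0.027] enc [0.4993 0.2397] 0.0144
red low 339 [241. 184.] mean [0.4831 0.244  0.0064] box [0.4945 0.2384] [0.049 0.06 ] enc [0.4998 0.2382] 0.0307
blue cap 841 [278. 175.] mean [0.451  0.2914 0.1299] box [0.4518 0.2917] [0.029 0.027] enc [0.4518 0.291 ] 0.015
blue low 1230 [299.  46.] mean [0.3272 0.314  0.0014] box [0.3279 0.3144] [0.042 0.042] enc [0.3275 0.314 ] 0.0215
blue low 422 [280. 140.] mean [0.43   0.2928 0.006 ] box [0.4376 0.2915] [0.038 0.062] enc [0.4488 0.2914] 0.0312
blue low 633 [334. 292.] mean [0.6357 0.3661 0.0012] box [0.6364 0.3658] [0.042 0.038] enc [0.6361 0.3666] 0.0217
jar? 715 [282. 208.] [0.5047 0.2947 0.042 ] enc [0.5047 0.2945] 0.0183
```

View pics/w1.png

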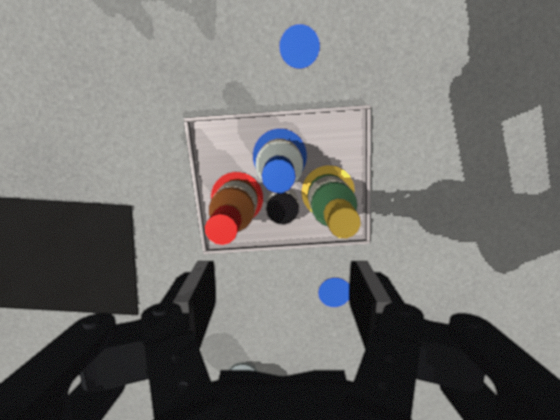

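The wrist view shows the red cap at (222,228), blue at (278,175), yellow at (344,222) and the jar at (282,208). The three bottles in the tray are confirmed. The stray blue discs at (299,46) and (334,292) are 42 mm across, against about 63 mm for the one in the tray. Red goes first.

Request:
drive_tool(
  targets=[
    [-0.9, -1.8, 0, 0, 0, 0],
    [-0.9, -1.8, 0, 0, 0, 0],
    [-0.87, -1.93, 1, 0, 0, 0],
    [0, 0, 2, 0, 0, 0],
    [0, 0, 2.5, 0, 0, 0],
    [0, 0, 2.5, 0, 0, 0],
    [0, 0, 2, 0, 0, 0],
    [0, 0, 1.5, 0, 0, 0],
    [0, 0, 1.2, 0, 0, 0],
    [0, 0, 1.0, 0, 0, 0],
    [0, 0, 0.5, 0, 0, 0],
    [0, 0, 0, 0, 0, 0],
    [0, 0, 0, 0, 0, 0],
  ],
  fingers=6.0,
)

```text
t: 2.87
tool_pos: [0.5001, 0.2399, 0.1082]
orientation: [3.142, 0.0, -3.141]
wrist_force: [-0.1, -0.0, 0.4]
grip_width: 0.0602
```

```bash
cat > snap.py <<'E'
import sys
from h import *
from station import bot
o=bot.get_obs();print(o["tool_pos"].round(4),o["orientation"].round(4),o["wrist_force"].round(2),round(o["grip_width"],4))
for n in sys.argv[2:]:
    d=bot.get_image(n);pickle.dump((o,d),open(f"pics/{n}_{sys.argv[1]}.pkl","wb"));cv2.imwrite(f"pics/{n}_{sys.argv[1]}.png",d["pixels"][:,:,::-1])
E
python3 snap.py g1 wrist side
```

```text
[0.5001 0.2399 0.1082] [ 3.1416e+00  3.0000e-04 -3.1409e+00] [-0.11 -0.02  0.39] 0.0602
```

View pics/wrist_g1.png

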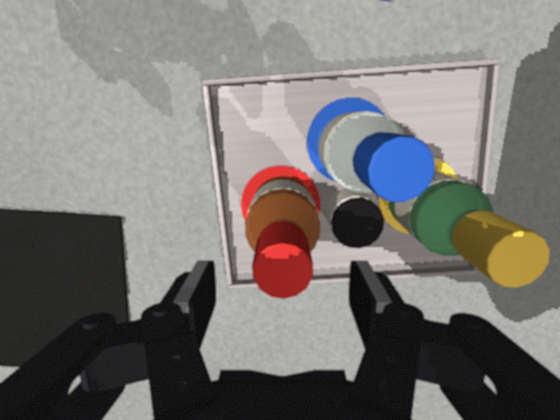

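View pics/side_g1.png

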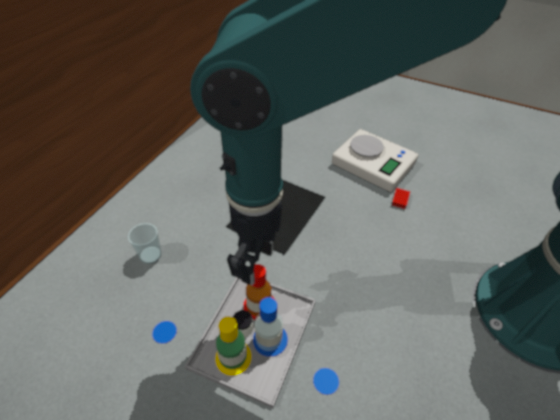

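```bash
python3 - <<'E'
from h import *
o,d=pickle.load(open("pics/side_g1.pkl","rb"))
Rm=R.from_euler("xyz",d["orientation"]).as_matrix();K=d["intrinsics"]
for n,p in dict(tcp=[.5,.24,.108],tipL=[.5,.27,.094],tipR=[.5,.21,.094],cap=[.5,.24,.13],padL=[.5,.27,.117]).items():
    q=Rm.T@(np.array(p)-d["origin"]);u=K@q/q[2];print(n,u[:2].round(0))
W=cloud(d);
for (u,v) in [(240,262),(250,262),(258,268),(262,240),(268,248),(238,270)]: print(u,v,W[v,u].round(3))
cv2.imwrite("pics/c3.png",cv2.resize(d["pixels"][200:340,180:330,::-1],None,fx=4,fy=4))
o,d=pickle.load(open("pics/wrist_g1.pkl","rb"));W=cloud(d,wristT(d,o))
for (u,v) in [(283,262),(283,285),(200,290),(362,290),(205,268)]: print(u,v,W[v,u].round(3))
E
```

```text
tcp [258. 277.]
tipL [250. 294.]
tipR [266. 269.]
cap [258. 270.]
padL [250. 287.]
240 262 [0.491 0.305 0.241]
250 262 [0.492 0.276 0.204]
258 268 [0.501 0.237 0.13 ]
262 240 [0.482 0.254 0.24 ]
268 248 [0.495 0.21  0.16 ]
238 270 [0.494 0.307 0.221]
283 262 [0.496 0.24  0.13 ]
283 285 [0.508 0.24  0.13 ]
200 290 [0.491 0.209 0.165]
362 290 [0.492 0.269 0.163]
205 268 [0.489 0.208 0.151]
```

View pics/c3.png

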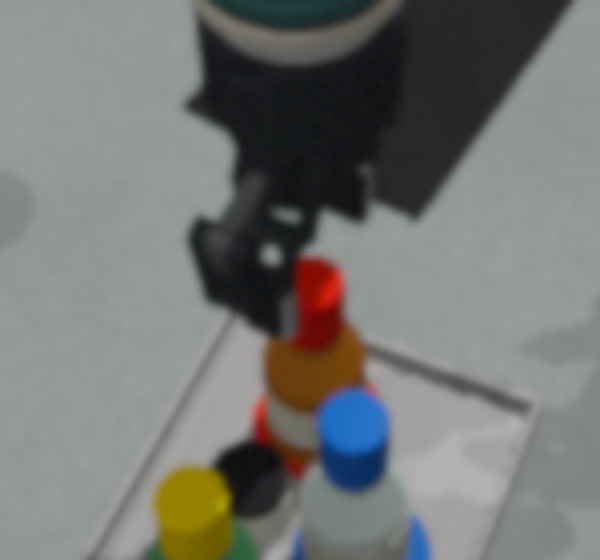

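Red cap is centred at (283,262) between the pads, so I'll close. 30 N is enough for a 0.2 kg bottle.

Request:
drive_tool(
  targets=[
    [0, 0, 0, 0, 0, 0],
    [0, 0, 0, 0, 0, 0],
    [0, 0, 0, 0, 0, 0],
    [0, 0, 0, 0, 0, 0],
    [0, 0, 0, 0, 0, 0],
    [0, 0, 0, 0, 0, 0],
    [0, 0, 0, 0, 0, 0],
    [0, 0, 0, 0, 0, 0],
    [0, 0, 0, 0, 0, 0],
    [0, 0, 0, 0, 0, 0],
  ],
  fingers=2.0,
  grip_force=40,
)

```text
t: 3.8
tool_pos: [0.5001, 0.2395, 0.1078]
orientation: [-3.141, -0.0, -3.142]
wrist_force: [0.3, -0.4, 0.9]
grip_width: 0.0198
```

```bash
python3 snap.py g2 wrist side; python3 - <<'E'
import cv2
a=cv2.imread("pics/side_g2.png")[200:340,180:330];cv2.imwrite("pics/c4.png",cv2.resize(a,None,fx=4,fy=4))
E
```

```text
[0.5001 0.2395 0.1078] [-3.1414e+00 -2.0000e-04 -3.1415e+00] [ 0.32 -0.39  0.86] 0.0198
```

View pics/wrist_g2.png

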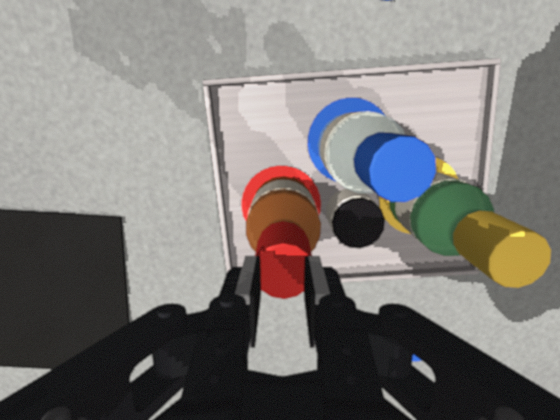

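View pics/c4.png

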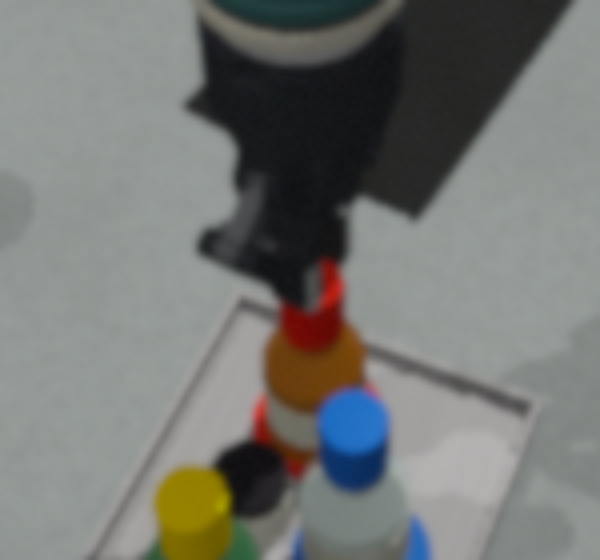

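```bash
python3 - <<'E'
from h import *
for t in ["g1","g2"]:
    o,d=pickle.load(open(f"pics/wrist_{t}.pkl","rb"));W=cloud(d,wristT(d,o));T=np.linalg.inv(np.r_[np.c_[R.from_euler("xyz",o["orientation"]).as_matrix(),o["tool_pos"]],[[0,0,0,1]]])
    V=W@T[:3,:3].T+T[:3,3]
    print(t,"farthest finger points in tool frame")
    m=(V[...,2]<0.05)&(np.abs(V[...,0])<.06)&(d["pixels"].max(2)<130)&(np.arange(420)[:,None]>240)&(W[...,2]>.08)
    for s in (-1,1):
        q=m&(np.sign(V[...,1])==s)
        p=V[q];i=np.argsort(-p[:,2])[:8];print(np.argwhere(q)[i][:4].tolist(),(p[i][:5]*1000).round(0).tolist())
o,d=pickle.load(open("pics/wrist_g2.pkl","rb"));
cv2.imwrite("pics/c5.png",cv2.resize(d["pixels"][200:360,180:390,::-1],None,fx=3.7,fy=3.7))
E
```

```text
g1 farthest finger points in tool frame
[[241, 256], [242, 256], [243, 256], [241, 257]] [[3.0, -15.0, 9.0], [4.0, -15.0, 6.0], [4.0, -15.0, 4.0], [6.0, -14.0, 3.0], [3.0, -15.0, 2.0]]
[[252, 453], [243, 440], [245, 440], [247, 442]] [[-12.0, 107.0, 28.0], [-6.0, 98.0, 28.0], [-7.0, 98.0, 28.0], [-8.0, 99.0, 28.0], [-7.0, 98.0, 28.0]]
g2 farthest finger points in tool frame
[[245, 262], [241, 266], [245, 263], [247, 260]] [[10.0, -10.0, -14.0], [12.0, -8.0, -15.0], [10.0, -10.0, -15.0], [9.0, -11.0, -15.0], [11.0, -8.0, -15.0]]
[[241, 438], [248, 446], [251, 450], [245, 443]] [[-4.0, 96.0, 28.0], [-9.0, 102.0, 28.0], [-11.0, 104.0, 28.0], [-7.0, 99.0, 28.0], [-11.0, 106.0, 28.0]]
```

View pics/c5.png

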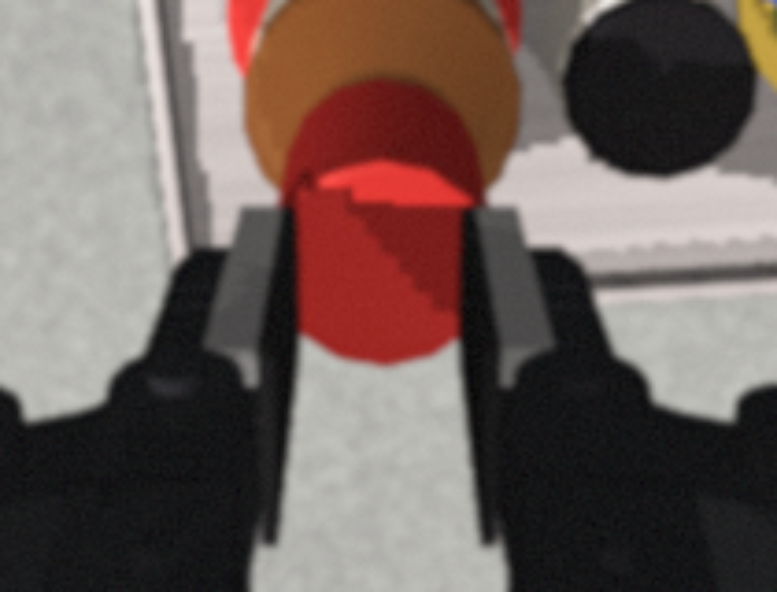

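```bash
python3 - <<'E'
from h import *
o,d=pickle.load(open(f"pics/wrist_g2.pkl","rb"));W=cloud(d,wristT(d,o));Rt=R.from_euler("xyz",o["orientation"]).as_matrix()
V=(W-o["tool_pos"])@Rt
for v in range(254,300,4): print(v,[ (V[v,u]*1000).round(0).tolist() for u in (245,250,256,259,312,316)])
E
```

```text
254 [[-45.0, -33.0, 103.0], [-45.0, -28.0, 103.0], [6.0, -13.0, -16.0], [8.0, -11.0, -22.0], [-45.0, 25.0, 104.0], [-45.0, 29.0, 103.0]]
258 [[11.0, -17.0, -32.0], [11.0, -14.0, -33.0], [12.0, -12.0, -34.0], [10.0, -11.0, -30.0], [11.0, 13.0, -31.0], [11.0, 14.0, -33.0]]
262 [[11.0, -16.0, -37.0], [11.0, -14.0, -37.0], [11.0, -11.0, -37.0], [8.0, -11.0, -30.0], [11.0, 12.0, -36.0], [11.0, 14.0, -37.0]]
266 [[12.0, -16.0, -42.0], [11.0, -14.0, -40.0], [11.0, -11.0, -41.0], [6.0, -11.0, -30.0], [11.0, 12.0, -41.0], [11.0, 14.0, -40.0]]
270 [[11.0, -15.0, -45.0], [11.0, -13.0, -44.0], [11.0, -11.0, -45.0], [4.0, -11.0, -30.0], [11.0, 12.0, -44.0], [11.0, 13.0, -45.0]]
274 [[11.0, -15.0, -47.0], [11.0, -13.0, -48.0], [11.0, -11.0, -47.0], [3.0, -11.0, -31.0], [11.0, 11.0, -48.0], [11.0, 13.0, -48.0]]
278 [[11.0, -15.0, -51.0], [11.0, -13.0, -51.0], [9.0, -11.0, -48.0], [2.0, -11.0, -33.0], [11.0, 11.0, -51.0], [11.0, 13.0, -50.0]]
282 [[11.0, -14.0, -55.0], [11.0, -12.0, -54.0], [8.0, -11.0, -48.0], [-0.0, -11.0, -32.0], [11.0, 11.0, -55.0], [11.0, 12.0, -54.0]]
286 [[11.0, -14.0, -58.0], [11.0, -12.0, -58.0], [6.0, -11.0, -48.0], [-1.0, -11.0, -34.0], [11.0, 10.0, -58.0], [11.0, 12.0, -57.0]]
290 [[nan, nan, nan], [11.0, -12.0, -60.0], [5.0, -11.0, -50.0], [-4.0, -11.0, -33.0], [11.0, 10.0, -61.0], [11.0, 12.0, -61.0]]
294 [[11.0, -13.0, -63.0], [11.0, -12.0, -62.0], [3.0, -11.0, -50.0], [-6.0, -11.0, -34.0], [11.0, 10.0, -63.0], [11.0, 11.0, -62.0]]
298 [[9.0, -14.0, -62.0], [9.0, -12.0, -63.0], [2.0, -11.0, -50.0], [-7.0, -11.0, -35.0], [10.0, 10.0, -63.0], [9.0, 11.0, -62.0]]
```

The fingers closed to 20 mm without touching anything. Depth puts the real pad tips about 30 mm behind the reported TCP, not 14 mm ahead, so they shut about 8 mm above the cap. Both the wrist depth and the side view agree. I'll use the measured offset (tip z ≈ TCP z + 0.030), open, and go 40 mm lower.

Request:
drive_tool(
  targets=[
    [0, 0, 0, 0, 0, 0],
    [0, 0, 0, 0, 0, 0],
    [0, 0, 0, 0, 0, 0],
    [0, 0, 0, 0, 0, 0],
    [0, 0, 0, 0, 0, 0],
    [0, 0, 0, 0, 0, 0],
    [0, 0, 0.5, 0, 0, 0],
    [0, 0, 1, 0, 0, 0],
    [0, 0, 1, 0, 0, 0],
    [0, 0, 1, 0, 0, 0],
    [0, 0, 0.5, 0, 0, 0],
    [0, 0, 0, 0, 0, 0],
    [0, 0, 0, 0, 0, 0],
  ],
  fingers=5.5,
)

```text
t: 4.98
tool_pos: [0.4996, 0.2393, 0.0671]
orientation: [-3.141, -0.001, -3.142]
wrist_force: [-0.1, 0.8, 0.2]
grip_width: 0.0551
```

Request:
drive_tool(
  targets=[
    [0, 0, 0, 0, 0, 0],
    [0, 0, 0, 0, 0, 0],
    [0, 0, 0, 0, 0, 0],
    [0, 0, 0, 0, 0, 0],
    [0, 0, 0, 0, 0, 0],
    [0, 0, 0, 0, 0, 0],
    [0, 0, 0, 0, 0, 0],
    [0, 0, 0, 0, 0, 0],
  ],
  fingers=2.0,
  grip_force=40,
)

```text
t: 5.65
tool_pos: [0.5006, 0.2397, 0.0684]
orientation: [3.141, 0.001, 3.142]
wrist_force: [0.2, 1.1, 7.2]
grip_width: 0.0287
```

```bash
python3 snap.py g3 wrist side; python3 - <<'E'
import cv2
a=cv2.imread("pics/side_g3.png")[200:340,180:330];cv2.imwrite("pics/c6.png",cv2.resize(a,None,fx=4,fy=4))
E
```

```text
[0.5006 0.2397 0.0684] [3.1412e+00 1.1000e-03 3.1416e+00] [0.2  1.13 7.2 ] 0.0287
```

View pics/wrist_g3.png

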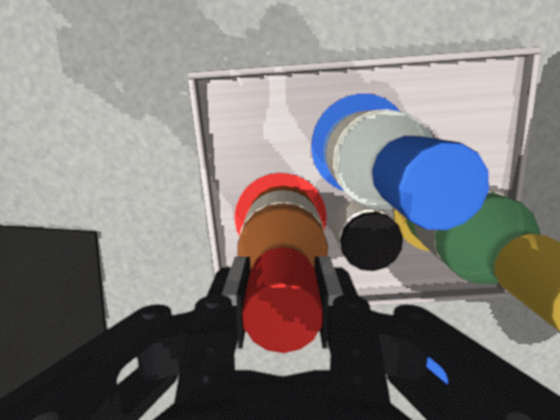

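View pics/c6.png

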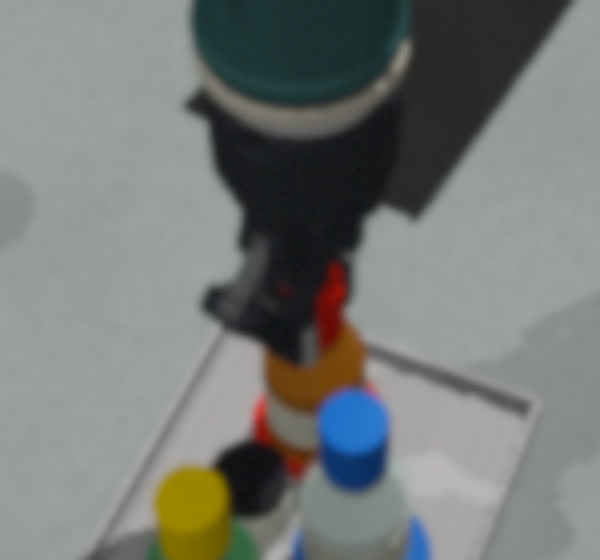

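Grip reads 28.7 mm on the 30 mm cap, at (283,300). Next I'll lift.

Request:
drive_tool(
  targets=[
    [0, 0, -0.3, 0, 0, 0],
    [0, 0, -0.7, 0, 0, 0],
    [0, 0, -1.3, 0, 0, 0],
    [0, 0, -1.6, 0, 0, 0],
    [0, 0, -1.6, 0, 0, 0],
    [0, 0, -1.3, 0, 0, 0],
    [0, 0, -0.8, 0, 0, 0],
    [0, 0, -0.4, 0, 0, 0],
    [0, 0, 0, 0, 0, 0],
    [0, 0, 0, 0, 0, 0],
  ],
)

```text
t: 6.58
tool_pos: [0.4996, 0.2393, 0.1474]
orientation: [-3.141, -0.001, -3.142]
wrist_force: [0.3, 0.8, -3.0]
grip_width: 0.029
```

```bash
python3 snap.py g4 wrist side scene
```

```text
[0.4996 0.2393 0.1474] [-3.1412e+00 -9.0000e-04 -3.1416e+00] [ 0.25  0.78 -3.02] 0.029
```

View pics/side_g4.png

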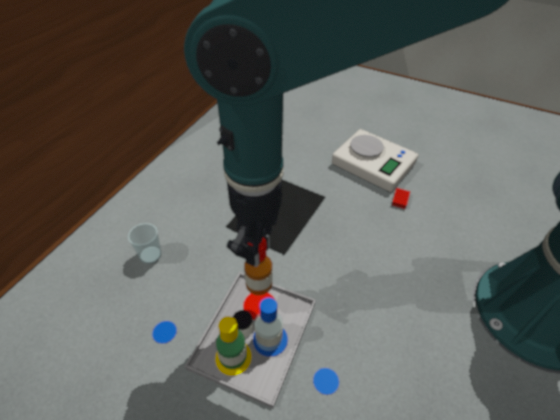

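View pics/wrist_g4.png

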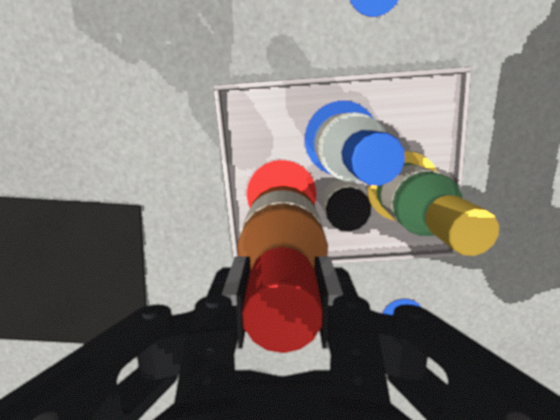

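Red is up and held by its cap, with its disc bare at side (258,303). Now carry it to the mat.

Request:
drive_tool(
  targets=[
    [0, -0.6, 0, 0, 0, 0],
    [-0.3, -1.4, 0, 0, 0, 0],
    [-0.5, -2.2, 0, 0, 0, 0],
    [-0.5, -2.4, 0, 0, 0, 0],
    [-0.5, -2.4, 0, 0, 0, 0],
    [-0.5, -2.4, 0, 0, 0, 0],
    [-0.5, -2.4, 0, 0, 0, 0],
    [-0.5, -2.4, 0, 0, 0, 0],
    [-0.5, -2.4, 0, 0, 0, 0],
    [-0.5, -2.4, 0, 0, 0, 0],
    [-0.5, -2.4, 0, 0, 0, 0],
    [-0.5, -2.4, 0, 0, 0, 0],
    [-0.5, -2.2, 0, 0, 0, 0],
    [-0.2, -1.4, 0, 0, 0, 0],
    [0, -1.0, 0, 0, 0, 0],
    [0, 0, 0, 0, 0, 0],
    [0, 0, 0, 0, 0, 0],
    [0, 0, 0, 0, 0, 0],
  ],
)

```text
t: 8.23
tool_pos: [0.5595, -0.0634, 0.1477]
orientation: [3.141, -0.001, -3.141]
wrist_force: [-0.2, 0.4, -2.0]
grip_width: 0.029
```

```bash
python3 snap.py g5 wrist; python3 - <<'E'
from h import *
o,d=pickle.load(open(f"pics/wrist_g5.pkl","rb"));W=cloud(d,wristT(d,o));M=masks(d["pixels"])
m=M["dark"]&(W[...,2]>-.005)&(W[...,2]<.02)
k,l,st,ce=cv2.connectedComponentsWithStats(m.astype(np.uint8))
for i in range(1,k):
    if st[i,4]>300: print(st[i],W[l==i].min(0).round(4),W[l==i].max(0).round(4),cv2.minAreaRect(W[l==i][:,:2].astype(np.float32)))
E
```

```text
[ 0.5595 -0.0634  0.1477] [ 3.1409e+00 -9.0000e-04 -3.1412e+00] [-0.16  0.44 -1.97] 0.029
[ 235  128   39   43 1234] [ 0.4999 -0.1073  0.0017] [ 0.5377 -0.072   0.0063] ((0.5195648074150085, -0.08963203430175781), (0.033502355217933655, 0.0373232327401638), 86.08309173583984)
[ 303  175  151   87 7046] [ 0.5424 -0.0441  0.0011] [0.63   0.0977 0.0063] ((0.5859623551368713, 0.025232944637537003), (0.1436467468738556, 0.07730375975370407), 84.84542846679688)
```

View pics/wrist_g5.png

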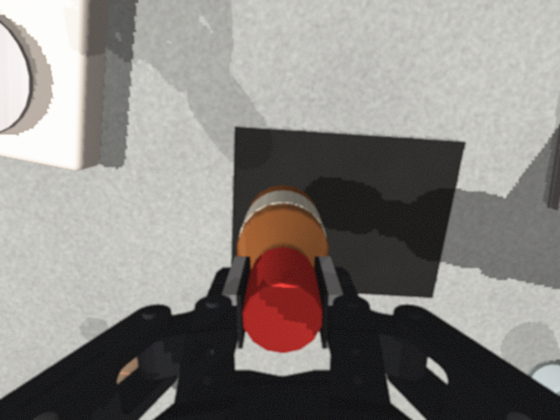

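The mat's back corners are at (235,128) and (464,142), and the red bottle hangs over its left half, well inside. Lowering now.

Request:
drive_tool(
  targets=[
    [0, 0, 0.5, 0, 0, 0],
    [0, 0, 1.2, 0, 0, 0],
    [0, 0, 1.5, 0, 0, 0],
    [0, 0, 1.5, 0, 0, 0],
    [0, 0, 1.2, 0, 0, 0],
    [0, 0, 0.8, 0, 0, 0],
    [0, 0, 0.5, 0, 0, 0],
    [0, 0, 0.3, 0, 0, 0],
    [0, 0, 0.3, 0, 0, 0],
    [0, 0, 0.2, 0, 0, 0],
    [0, 0, 0.15, 0, 0, 0],
    [0, 0, 0, 0, 0, 0],
    [0, 0, 0, 0, 0, 0],
  ],
)

```text
t: 9.37
tool_pos: [0.5604, -0.0646, 0.0667]
orientation: [-3.141, 0.001, 3.142]
wrist_force: [-0.4, 0.4, -2.8]
grip_width: 0.029
```

Request:
drive_tool(
  targets=[
    [0, 0, 0.1, 0, 0, 0],
    [0, 0, 0, 0, 0, 0],
    [0, 0, 0, 0, 0, 0],
  ],
)

```text
t: 9.62
tool_pos: [0.5607, -0.0646, 0.0664]
orientation: [-3.141, 0.001, 3.142]
wrist_force: [-1.7, 0.8, 5.6]
grip_width: 0.0288
```

Request:
drive_tool(
  targets=[
    [0, 0, 0.1, 0, 0, 0],
    [0, 0, 0, 0, 0, 0],
    [0, 0, 0, 0, 0, 0],
  ],
)

```text
t: 9.87
tool_pos: [0.5609, -0.0646, 0.0664]
orientation: [-3.141, 0.002, -3.141]
wrist_force: [-4.2, 0.3, 13.6]
grip_width: 0.029
```

It's standing on the mat. I'll back off 1 mm, release and rise.

Request:
drive_tool(
  targets=[
    [0, 0, -0.1, 0, 0, 0],
    [0, 0, 0, 0, 0, 0],
  ],
)

```text
t: 10.03
tool_pos: [0.5609, -0.0647, 0.0664]
orientation: [-3.141, 0.002, 3.142]
wrist_force: [-2.2, 0.8, 8.3]
grip_width: 0.0289
```

Request:
drive_tool(
  targets=[
    [0, 0, 0, 0, 0, 0],
    [0, 0, 0, 0, 0, 0],
    [0, 0, 0, 0, 0, 0],
    [0, 0, 0, 0, 0, 0],
    [0, 0, 0, 0, 0, 0],
    [0, 0, -0.5, 0, 0, 0],
    [0, 0, -1, 0, 0, 0],
    [0, 0, -2, 0, 0, 0],
    [0, 0, -2.5, 0, 0, 0],
    [0, 0, -2.5, 0, 0, 0],
    [0, 0, -2.5, 0, 0, 0],
    [0, 0, -2, 0, 0, 0],
    [0, 0, -1, 0, 0, 0],
    [0, 0, 0, 0, 0, 0],
  ],
  fingers=5.0,
)

```text
t: 11.2
tool_pos: [0.5621, -0.065, 0.2087]
orientation: [-3.14, 0.006, -3.142]
wrist_force: [0.0, -0.2, 0.1]
grip_width: 0.0503
```

```bash
python3 snap.py g6 wrist side
```

```text
[ 0.5621 -0.065   0.2087] [-3.1401  0.0057 -3.1415] [ 0.03 -0.23  0.09] 0.0503
```

View pics/wrist_g6.png

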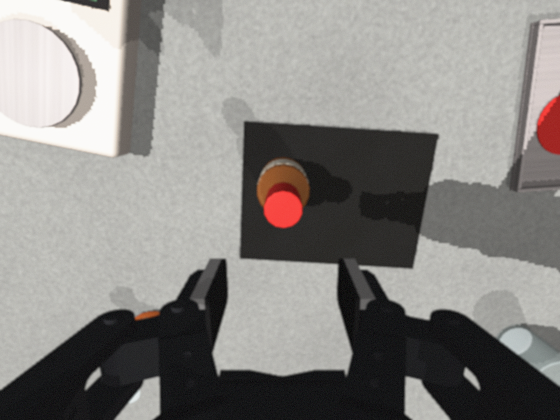

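View pics/side_g6.png

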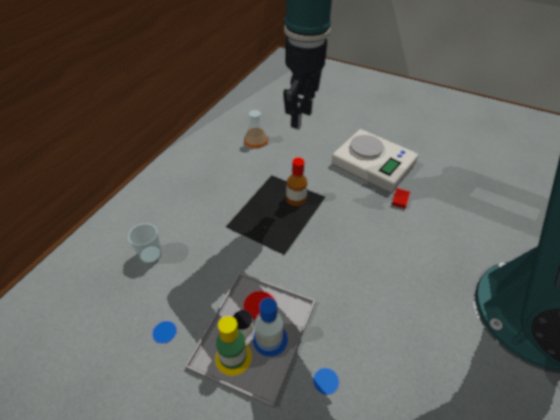

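Red stands on the mat, cap at wrist (283,208). I'll measure the mat, red and the pan from this view.

```bash
python3 - <<'E'
from h import *
o,d=pickle.load(open(f"pics/wrist_g6.pkl","rb"));T=wristT(d,o);W=cloud(d,T);K=d["intrinsics"]
def ray(u,v,z):
    q=T[:3,:3]@np.linalg.inv(K)@[u,v,1];return (T[:3,3]+q*(z-T[2,3])/q[2])[:2]
c=np.array([ray(u,v,.004) for u,v in [(245,122),(438,134),(413,268),(241,257)]]);print(c.round(4).tolist(),c.mean(0).round(4))
p=W[masks(d["pixels"])["red"]&(W[...,2]>.12)&(W[...,2]<.14)];print("red",p.mean(0).round(4),cv2.minEnclosingCircle(p[:,:2].astype(np.float32)))
rgb=d["pixels"];m=(W[...,2]>.049)&(W[...,2]<.062)&(W[...,1]<-.15)
p=W[m];print("pan",len(p),circ(p[:,:2]),p.max(0).round(4),p.min(0).round(4),np.median(p[:,2]))
m=(W[...,2]>.034)&(W[...,2]<.046)&(W[...,1]<-.1);p=W[m];print("case",p.max(0),p.min(0))
E
```

```text
[[0.4999, -0.1052], [0.5125, 0.1019], [0.6704, 0.0923], [0.656, -0.115]] [ 0.5847 -0.0065]
red [ 0.5565 -0.0639  0.1264] ((0.5603639483451843, -0.06508921831846237), 0.014866783283650875)
pan 7263 (array([ 0.45878719, -0.28499851]), np.float64(0.02980618952622915)) [ 0.5029 -0.2459  0.0576] [ 0.4135 -0.3236  0.0494] 0.05509808223560497
case [ 0.53194968 -0.20171948  0.04374675] [ 0.39411149 -0.34265323  0.03400579]
```

Request:
drive_tool(
  targets=[
    [0.4, 1.2, 0, 0, 0, 0],
    [0.8, 2.6, 0, 0, 0, 0],
    [0.8, 2.6, 0, 0, 0, 0],
    [0.8, 2.6, 0, 0, 0, 0],
    [0.8, 2.6, 0, 0, 0, 0],
    [0.8, 2.6, 0, 0, 0, 0],
    [0.8, 2.6, 0, 0, 0, 0],
    [0.8, 2.6, 0, 0, 0, 0],
    [0.8, 2.6, 0, 0, 0, 0],
    [0.8, 2.6, 0, 0, 0, 0],
    [0.8, 2.6, 0, 0, 0, 0],
    [0.8, 2.6, 0, 0, 0, 0],
    [0.8, 2.6, 0, 0, 0, 0],
    [0.8, 2.6, 0, 0, 0, 0],
    [0.3, 0.6, 0, 0, 0, 0],
    [0, 0, 0, 0, 0, 0],
    [0, 0, 0, 0, 0, 0],
    [0, 0, 0, 0, 0, 0],
  ],
)

```text
t: 12.8
tool_pos: [0.4487, 0.2905, 0.2047]
orientation: [-3.14, -0.001, 3.141]
wrist_force: [-0.4, -1.2, 0.5]
grip_width: 0.0501
```

```bash
sed -i 's/(h>22)&(h<34)&(s>170)&(v>110)/(h>18)\&(h<36)\&(s>150)\&(v>70)/' h.py; python3 look.py 2
```

```text
12.8 [0.4487 0.2905 0.2047] [-3.1403e+00 -1.3000e-03  3.1414e+00] [-0.39 -1.19  0.49] 0.0501
red low 2164 [237. 226.] mean [0.5003 0.2382 0.006 ] box [0.5006 0.238 ] [0.061 0.062] enc [0.5004 0.2378] 0.0315
blue cap 1117 [284. 216.] mean [0.4507 0.2912 0.1298] box [0.4516 0.2914] [0.029 0.027] enc [0.4516 0.2908] 0.0149
blue low 1514 [306.  63.] mean [0.3272 0.314  0.0014] box [0.3271 0.3142] [0.042 0.043] enc [0.3274 0.3141] 0.0217
blue low 586 [284. 166.] mean [0.4309 0.2919 0.006 ] box [0.4373 0.2918] [0.038 0.062] enc [0.4487 0.2915] 0.0314
blue low 394 [336. 328.] mean [0.638  0.3585 0.0013] box [0.6363 0.3596] [0.04  0.027] enc [0.6362 0.365 ] 0.0213
yellow cap 411 [361. 258.] mean [0.4857 0.352  0.1284] box [0.4891 0.3506] [0.02  0.027] enc [0.4921 0.3507] 0.0146
yellow low 635 [334. 207.] mean [0.4769 0.3475 0.0062] box [0.4872 0.3516] [0.052 0.063] enc [0.4925 0.3513] 0.0321
jar? 613 [287. 245.] [0.5086 0.2953 0.0419] enc [0.5051 0.295 ] 0.018
```

View pics/w2.png

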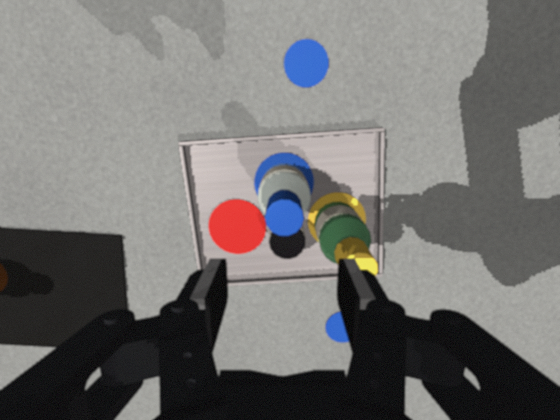

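Disc red, at (237,226), is now fully visible, centred at world (0.500, 0.238). Blue cap is at (0.4515, 0.291). Descending on blue.

Request:
drive_tool(
  targets=[
    [-0.3, 0.05, 1, 0, 0, 0],
    [0, 0, 2, 0, 0, 0],
    [0, 0, 2, 0, 0, 0],
    [0, 0, 2, 0, 0, 0],
    [0, 0, 1.5, 0, 0, 0],
    [0, 0, 1.2, 0, 0, 0],
    [0, 0, 1.0, 0, 0, 0],
    [0, 0, 1.0, 0, 0, 0],
    [0, 0, 0.8, 0, 0, 0],
    [0, 0, 0.5, 0, 0, 0],
    [0, 0, 0.3, 0, 0, 0],
    [0, 0, 0, 0, 0, 0],
    [0, 0, 0, 0, 0, 0],
  ],
)

```text
t: 13.93
tool_pos: [0.4524, 0.2921, 0.0726]
orientation: [3.141, 0.0, -3.141]
wrist_force: [0.2, 0.1, 0.7]
grip_width: 0.0499
```

Request:
drive_tool(
  targets=[
    [0, 0, 0, 0, 0, 0],
    [0, 0, 0, 0, 0, 0],
    [0, 0, 0, 0, 0, 0],
    [0, 0, 0, 0, 0, 0],
    [0, 0, 0, 0, 0, 0],
    [0, 0, 0, 0, 0, 0],
    [0, 0, 0, 0, 0, 0],
  ],
  fingers=2.0,
  grip_force=40,
)

```text
t: 14.52
tool_pos: [0.4526, 0.2922, 0.0731]
orientation: [3.141, 0.001, -3.142]
wrist_force: [-0.6, -0.4, 5.5]
grip_width: 0.029
```

Request:
drive_tool(
  targets=[
    [0, 0, -0.3, 0, 0, 0],
    [0, 0, -0.7, 0, 0, 0],
    [0, 0, -1.3, 0, 0, 0],
    [0, 0, -1.6, 0, 0, 0],
    [0, 0, -1.6, 0, 0, 0],
    [0, 0, -1.3, 0, 0, 0],
    [0, 0, -0.8, 0, 0, 0],
    [0, 0, -0.4, 0, 0, 0],
    [0, 0, 0, 0, 0, 0],
    [0, 0, 0, 0, 0, 0],
  ],
)

```text
t: 15.35
tool_pos: [0.4518, 0.2918, 0.152]
orientation: [-3.141, -0.001, 3.142]
wrist_force: [0.3, -0.2, -1.6]
grip_width: 0.0287
```

Request:
drive_tool(
  targets=[
    [-0.4, -0.7, 0, 0, 0, 0],
    [-0.9, -1.5, 0, 0, 0, 0],
    [-1.3, -2.3, 0, 0, 0, 0],
    [-1.3, -2.3, 0, 0, 0, 0],
    [-1.3, -2.3, 0, 0, 0, 0],
    [-1.3, -2.3, 0, 0, 0, 0],
    [-1.3, -2.3, 0, 0, 0, 0],
    [-1.3, -2.3, 0, 0, 0, 0],
    [-1.3, -2.3, 0, 0, 0, 0],
    [-1.3, -2.3, 0, 0, 0, 0],
    [-1.3, -2.3, 0, 0, 0, 0],
    [-1.3, -2.3, 0, 0, 0, 0],
    [-1.3, -2.3, 0, 0, 0, 0],
    [-0.7, -1.2, 0, 0, 0, 0],
    [-0.4, -0.5, 0, 0, 0, 0],
    [0, 0, 0, 0, 0, 0],
    [0, 0, 0, 0, 0, 0],
    [0, 0, 0, 0, 0, 0],
  ],
)

```text
t: 16.85
tool_pos: [0.618, 0.0012, 0.1521]
orientation: [3.141, -0.001, -3.141]
wrist_force: [0.3, -0.7, -1.7]
grip_width: 0.0289
```

```bash
python3 snap.py b1 wrist side
```

```text
[0.618  0.0012 0.1521] [ 3.1410e+00 -1.5000e-03 -3.1407e+00] [ 0.34 -0.71 -1.68] 0.0289
```

View pics/wrist_b1.png

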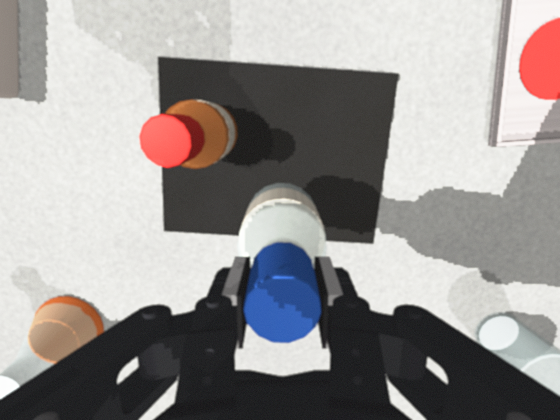

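View pics/side_b1.png

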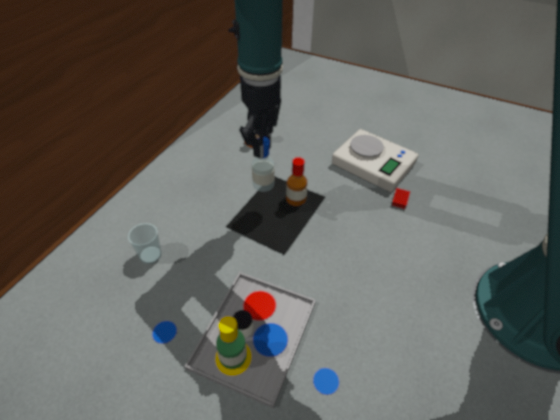

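Blue hangs at wrist (283,290) over the front-centre of the mat, and red stands undisturbed. Lowering blue.

Request:
drive_tool(
  targets=[
    [0, 0, 0.5, 0, 0, 0],
    [0, 0, 1.2, 0, 0, 0],
    [0, 0, 1.5, 0, 0, 0],
    [0, 0, 1.5, 0, 0, 0],
    [0, 0, 1.2, 0, 0, 0],
    [0, 0, 0.8, 0, 0, 0],
    [0, 0, 0.5, 0, 0, 0],
    [0, 0, 0.3, 0, 0, 0],
    [0, 0, 0.3, 0, 0, 0],
    [0, 0, 0.2, 0, 0, 0],
    [0, 0, 0.1, 0, 0, 0],
    [0, 0, 0.05, 0, 0, 0],
    [0, 0, 0, 0, 0, 0],
    [0, 0, 0, 0, 0, 0],
  ],
)

```text
t: 18.12
tool_pos: [0.6194, -0.0001, 0.0713]
orientation: [-3.141, 0.001, -3.142]
wrist_force: [0.6, 0.3, -2.0]
grip_width: 0.0291
```

Request:
drive_tool(
  targets=[
    [0, 0, 0.1, 0, 0, 0],
    [0, 0, 0, 0, 0, 0],
    [0, 0, 0, 0, 0, 0],
  ],
)

```text
t: 18.37
tool_pos: [0.6197, -0.0001, 0.0711]
orientation: [-3.141, 0.001, -3.142]
wrist_force: [-0.8, -0.4, 5.2]
grip_width: 0.0289
```

Blue is standing. Release and rise.

Request:
drive_tool(
  targets=[
    [0, 0, 0, 0, 0, 0],
    [0, 0, 0, 0, 0, 0],
    [0, 0, 0, 0, 0, 0],
    [0, 0, 0, 0, 0, 0],
    [0, 0, 0, 0, 0, 0],
    [0, 0, -0.5, 0, 0, 0],
    [0, 0, -1, 0, 0, 0],
    [0, 0, -2, 0, 0, 0],
    [0, 0, -2.5, 0, 0, 0],
    [0, 0, -2.5, 0, 0, 0],
    [0, 0, -2.5, 0, 0, 0],
    [0, 0, -2, 0, 0, 0],
    [0, 0, -0.5, 0, 0, 0],
    [0, 0, 0, 0, 0, 0],
  ],
  fingers=5.0,
)

```text
t: 19.53
tool_pos: [0.6207, -0.0001, 0.2076]
orientation: [-3.141, 0.005, -3.142]
wrist_force: [0.5, 0.2, -0.5]
grip_width: 0.0498
```

Request:
drive_tool(
  targets=[
    [0.5, 1.4, 0, 0, 0, 0],
    [0.9, 2.4, 0, 0, 0, 0],
    [0.9, 2.6, 0, 0, 0, 0],
    [0.9, 2.6, 0, 0, 0, 0],
    [0.9, 2.6, 0, 0, 0, 0],
    [0.9, 2.6, 0, 0, 0, 0],
    [0.9, 2.6, 0, 0, 0, 0],
    [0.9, 2.6, 0, 0, 0, 0],
    [0.9, 2.6, 0, 0, 0, 0],
    [0.9, 2.6, 0, 0, 0, 0],
    [0.9, 2.6, 0, 0, 0, 0],
    [0.9, 2.6, 0, 0, 0, 0],
    [0.9, 2.6, 0, 0, 0, 0],
    [0.9, 2.0, 0, 0, 0, 0],
    [0.5, 0.8, 0, 0, 0, 0],
    [0, 0, 0, 0, 0, 0],
    [0, 0, 0, 0, 0, 0],
    [0, 0, 0, 0, 0, 0],
  ],
)

```text
t: 21.03
tool_pos: [0.492, 0.3508, 0.2042]
orientation: [-3.14, -0.001, 3.141]
wrist_force: [0.5, 0.3, 0.5]
grip_width: 0.0499
```

```bash
python3 look.py 3; python3 snap.py b2 side
```

```text
21.0333 [0.492  0.3508 0.2042] [-3.1402e+00 -9.0000e-04  3.1412e+00] [0.53 0.34 0.52] 0.0499
red low 1116 [187. 198.] mean [0.5105 0.2443 0.006 ] box [0.5034 0.2396] [0.056 0.061] enc [0.5011 0.2388] 0.0315
blue low 1456 [245.  18.] mean [0.3298 0.3141 0.0014] box [0.3313 0.3144] [0.035 0.042] enc [0.3275 0.3139] 0.0218
blue low 2752 [227. 142.] mean [0.4485 0.2917 0.006 ] box [0.4491 0.2914] [0.062 0.062] enc [0.4492 0.2916] 0.0317
blue low 833 [296. 296.] mean [0.6356 0.3667 0.0013] box [0.636  0.3671] [0.043 0.042] enc [0.6362 0.3665] 0.022
yellow cap 1068 [283. 214.] mean [0.4928 0.351  0.1296] box [0.4936 0.3506] [0.028 0.028] enc [0.4935 0.3502] 0.0146
yellow low 649 [286. 167.] mean [0.4761 0.3541 0.0062] box [0.4831 0.3516] [0.043 0.063] enc [0.4932 0.3515] 0.032
jar? 949 [228. 201.] [0.5047 0.2956 0.042 ] enc [0.5052 0.2954] 0.0183
[0.4924 0.3507 0.2045] [-3.1406e+00 -5.0000e-04  3.1405e+00] [ 0.38 -0.66 -0.14] 0.0499
```

View pics/w3.png

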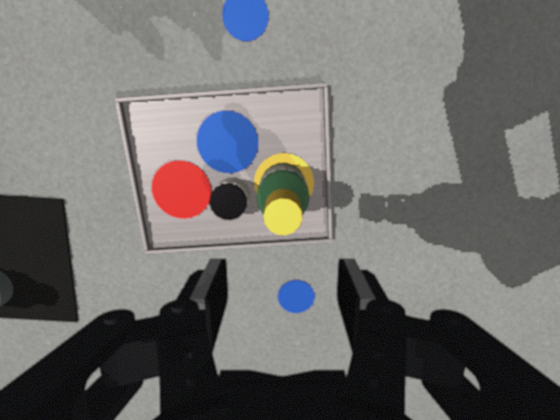

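View pics/side_b2.png

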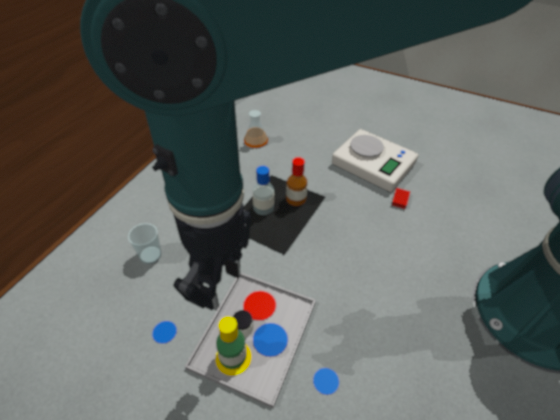

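Blue stands on the mat at side (263,190). Disc blue is fully visible at (227,142), world (0.449, 0.2916). Jar is unmoved at (0.505, 0.2955), and the yellow cap at (283,214) is centred under the gripper. Descend and grip.

Request:
drive_tool(
  targets=[
    [-0.05, 0, 1, 0, 0, 0],
    [0, 0, 2, 0, 0, 0],
    [0, 0, 2, 0, 0, 0],
    [0, 0, 2, 0, 0, 0],
    [0, 0, 1.5, 0, 0, 0],
    [0, 0, 1.2, 0, 0, 0],
    [0, 0, 1.0, 0, 0, 0],
    [0, 0, 1.0, 0, 0, 0],
    [0, 0, 0.8, 0, 0, 0],
    [0, 0, 0.5, 0, 0, 0],
    [0, 0, 0.3, 0, 0, 0],
    [0, 0, 0, 0, 0, 0],
    [0, 0, 0, 0, 0, 0],
  ],
)

```text
t: 22.22
tool_pos: [0.4929, 0.3522, 0.0722]
orientation: [3.141, 0.0, -3.141]
wrist_force: [-0.3, -0.0, 0.8]
grip_width: 0.0497
```

Request:
drive_tool(
  targets=[
    [0, 0, 0, 0, 0, 0],
    [0, 0, 0, 0, 0, 0],
    [0, 0, 0, 0, 0, 0],
    [0, 0, 0, 0, 0, 0],
    [0, 0, 0, 0, 0, 0],
    [0, 0, 0, 0, 0, 0],
    [0, 0, 0, 0, 0, 0],
  ],
  fingers=2.0,
  grip_force=40,
)

```text
t: 22.8
tool_pos: [0.4931, 0.3521, 0.0726]
orientation: [3.141, 0.001, -3.142]
wrist_force: [-0.5, -1.8, 5.0]
grip_width: 0.029
```

Request:
drive_tool(
  targets=[
    [0, 0, -0.3, 0, 0, 0],
    [0, 0, -0.7, 0, 0, 0],
    [0, 0, -1.3, 0, 0, 0],
    [0, 0, -1.6, 0, 0, 0],
    [0, 0, -1.6, 0, 0, 0],
    [0, 0, -1.3, 0, 0, 0],
    [0, 0, -0.8, 0, 0, 0],
    [0, 0, -0.4, 0, 0, 0],
    [0, 0, 0, 0, 0, 0],
    [0, 0, 0, 0, 0, 0],
  ],
)

```text
t: 23.63
tool_pos: [0.4922, 0.3518, 0.1514]
orientation: [-3.141, -0.001, 3.142]
wrist_force: [-0.3, 0.2, -2.7]
grip_width: 0.0292
```

Request:
drive_tool(
  targets=[
    [-0.2, -0.7, 0, 0, 0, 0],
    [-0.3, -1.6, 0, 0, 0, 0],
    [-0.5, -2.3, 0, 0, 0, 0],
    [-0.5, -2.3, 0, 0, 0, 0],
    [-0.5, -2.3, 0, 0, 0, 0],
    [-0.5, -2.3, 0, 0, 0, 0],
    [-0.5, -2.3, 0, 0, 0, 0],
    [-0.5, -2.3, 0, 0, 0, 0],
    [-0.5, -2.3, 0, 0, 0, 0],
    [-0.5, -2.3, 0, 0, 0, 0],
    [-0.5, -2.3, 0, 0, 0, 0],
    [-0.5, -2.3, 0, 0, 0, 0],
    [-0.5, -2.3, 0, 0, 0, 0],
    [-0.3, -1.4, 0, 0, 0, 0],
    [0, -0.7, 0, 0, 0, 0],
    [0, 0, 0, 0, 0, 0],
    [0, 0, 0, 0, 0, 0],
    [0, 0, 0, 0, 0, 0],
  ],
)

```text
t: 25.13
tool_pos: [0.555, 0.0558, 0.1516]
orientation: [3.141, -0.001, -3.141]
wrist_force: [-0.5, 0.4, -1.9]
grip_width: 0.0291
```

Request:
drive_tool(
  targets=[
    [0, 0, 0.5, 0, 0, 0],
    [0, 0, 1.2, 0, 0, 0],
    [0, 0, 1.5, 0, 0, 0],
    [0, 0, 1.5, 0, 0, 0],
    [0, 0, 1.2, 0, 0, 0],
    [0, 0, 0.8, 0, 0, 0],
    [0, 0, 0.5, 0, 0, 0],
    [0, 0, 0.3, 0, 0, 0],
    [0, 0, 0.3, 0, 0, 0],
    [0, 0, 0.15, 0, 0, 0],
    [0, 0, 0.05, 0, 0, 0],
    [0, 0, 0, 0, 0, 0],
    [0, 0, 0, 0, 0, 0],
  ],
)

```text
t: 26.22
tool_pos: [0.556, 0.0549, 0.0723]
orientation: [-3.141, 0.001, 3.142]
wrist_force: [0.1, 0.1, -3.2]
grip_width: 0.0291
```

Request:
drive_tool(
  targets=[
    [0, 0, 0.1, 0, 0, 0],
    [0, 0, 0, 0, 0, 0],
    [0, 0, 0, 0, 0, 0],
  ],
)

```text
t: 26.47
tool_pos: [0.5557, 0.055, 0.071]
orientation: [-3.141, 0.0, -3.142]
wrist_force: [-0.3, 0.7, -2.3]
grip_width: 0.029
```

Request:
drive_tool(
  targets=[
    [0, 0, 0.1, 0, 0, 0],
    [0, 0, 0, 0, 0, 0],
    [0, 0, 0, 0, 0, 0],
  ],
)

```text
t: 26.72
tool_pos: [0.5561, 0.0549, 0.0706]
orientation: [-3.141, 0.001, -3.142]
wrist_force: [-1.2, -1.1, 5.7]
grip_width: 0.0294
```

Request:
drive_tool(
  targets=[
    [0, 0, 0, 0, 0, 0],
    [0, 0, 0, 0, 0, 0],
    [0, 0, 0, 0, 0, 0],
    [0, 0, 0, 0, 0, 0],
    [0, 0, 0, 0, 0, 0],
    [0, 0, -0.5, 0, 0, 0],
    [0, 0, -1, 0, 0, 0],
    [0, 0, -2, 0, 0, 0],
    [0, 0, -2.5, 0, 0, 0],
    [0, 0, -2.5, 0, 0, 0],
    [0, 0, -2.5, 0, 0, 0],
    [0, 0, -2, 0, 0, 0],
    [0, 0, -0.5, 0, 0, 0],
    [0, 0, 0, 0, 0, 0],
    [0, 0, 0, 0, 0, 0],
    [0, 0, 0, 0, 0, 0],
  ],
  fingers=5.0,
)

```text
t: 28.05
tool_pos: [0.5545, 0.055, 0.2036]
orientation: [-3.142, -0.002, 3.142]
wrist_force: [-0.2, -0.6, 0.4]
grip_width: 0.0498
```

```bash
python3 look.py 4; python3 snap.py y1 side
```

```text
28.05 [0.5545 0.055  0.2036] [-3.1415e+00 -2.4000e-03  3.1416e+00] [-0.22 -0.64  0.41] 0.0498
red cap 183 [138. 214.] mean [ 0.5559 -0.0548  0.1251] box [ 0.5599 -0.0577] [0.027 0.016] enc [ 0.5599 -0.0613] 0.0142
red low 61 [483. 123.] mean [0.4922 0.2652 0.0059] box [0.4934 0.2649] [0.021 0.008] enc [0.4934 0.2647] 0.011
blue cap 55 [229. 287.] mean [0.6169 0.0117 0.1265] box [0.6184 0.0117] [0.014 0.003] enc [0.6184 0.0108] 0.007
blue low 3297 [516.  79.] mean [0.4488 0.291  0.0059] box [0.4494 0.291 ] [0.063 0.063] enc [0.4491 0.2911] 0.0324
blue low 865 [545. 250.] mean [0.6364 0.3644 0.0012] box [0.6366 0.3647] [0.043 0.04 ] enc [0.6369 0.3659] 0.0224
yellow cap 117 [283. 202.] mean [0.5464 0.055  0.1257] box [0.5515 0.0541] [0.018 0.027] enc [0.5548 0.0541] 0.0145
yellow low 730 [552. 123.] mean [0.4921 0.3376 0.0058] box [0.4947 0.3358] [0.061 0.032] enc [0.4946 0.3442] 0.0313
yellow low 67 [283. 230.] mean [0.6106 0.0559 0.004 ] box [0.6054 0.0532] [0.025 0.043] enc [0.5978 0.0532] 0.0223
jar? 1209 [531. 139.] [0.5058 0.2925 0.0418] enc [0.5054 0.2934] 0.0192
[0.5544 0.055  0.2034] [-3.1415e+00 -2.9000e-03 -3.1416e+00] [ 0.4  -0.21 -0.48] 0.05
```

View pics/w4.png

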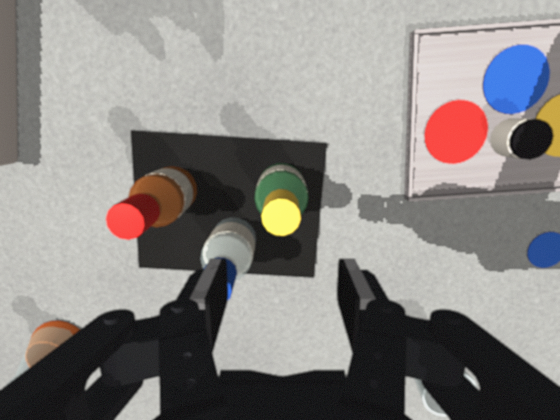

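View pics/side_y1.png

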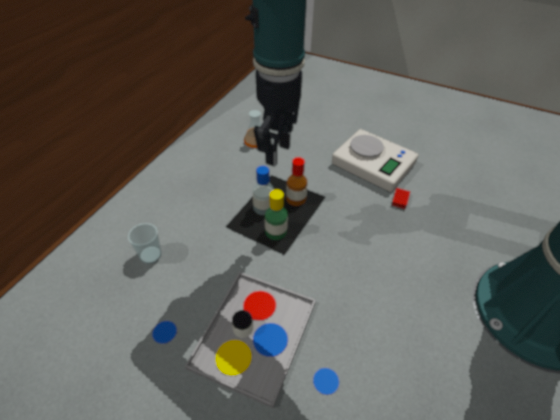

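All three bottles stand on the mat, in the side view at (263,190), (297,183) and (276,215). The jar is still in place at (242,322). Next, move above the jar with the fingers wider.

Request:
drive_tool(
  targets=[
    [0.2, 0.8, 0, 0, 0, 0],
    [0.4, 2.0, 0, 0, 0, 0],
    [0.4, 2.0, 0, 0, 0, 0],
    [0.4, 2.0, 0, 0, 0, 0],
    [0.4, 2.0, 0, 0, 0, 0],
    [0.4, 2.0, 0, 0, 0, 0],
    [0.4, 2.0, 0, 0, 0, 0],
    [0.4, 2.0, 0, 0, 0, 0],
    [0.4, 2.0, 0, 0, 0, 0],
    [0.4, 2.0, 0, 0, 0, 0],
    [0.4, 2.0, 0, 0, 0, 0],
    [0.4, 2.0, 0, 0, 0, 0],
    [0.3, 1.2, 0, 0, 0, 0],
    [0, 0, 2, 0, 0, 0],
    [0, 0, 2.5, 0, 0, 0],
    [0, 0, 2.5, 0, 0, 0],
    [0, 0, 2.0, 0, 0, 0],
    [0, 0, 1.0, 0, 0, 0],
    [0, 0, 0, 0, 0, 0],
    [0, 0, 0, 0, 0, 0],
  ],
  fingers=7.0,
)

```text
t: 29.82
tool_pos: [0.5064, 0.2949, 0.1047]
orientation: [-3.141, -0.001, -3.142]
wrist_force: [0.7, 0.1, 0.0]
grip_width: 0.07
```

```bash
python3 look.py 5
```

```text
29.8167 [0.5064 0.2949 0.1047] [-3.1410e+00 -1.0000e-03 -3.1416e+00] [0.65 0.08 0.04] 0.07
red low 4322 [214. 199.] mean [0.5013 0.2391 0.006 ] box [0.5011 0.238 ] [0.063 0.064] enc [0.5009 0.2382] 0.0322
blue low 5481 [279. 132.] mean [0.4484 0.2917 0.006 ] box [0.4493 0.2917] [0.063 0.063] enc [0.4493 0.2917] 0.0321
blue low 1183 [356. 338.] mean [0.6368 0.3636 0.0013] box [0.6353 0.3647] [0.043 0.039] enc [0.6358 0.3666] 0.0224
yellow low 4874 [353. 188.] mean [0.4924 0.3515 0.006 ] box [0.4934 0.3516] [0.065 0.065] enc [0.4933 0.3516] 0.0325
jar? 1965 [283. 216.] [0.5047 0.2951 0.042 ] enc [0.505  0.2953] 0.0187
```

View pics/w5.png

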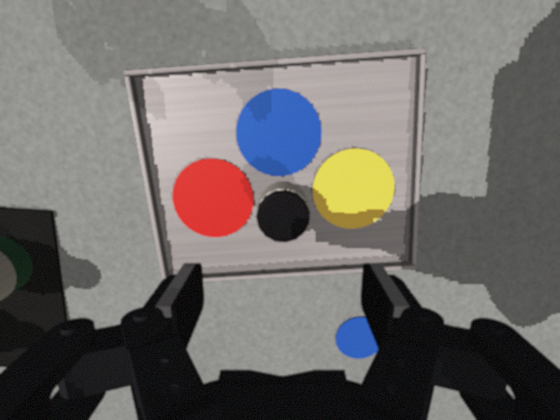

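Jar lid is at (283,216), world (0.505, 0.295), with all three discs clear around it. Descending.

Request:
drive_tool(
  targets=[
    [0.1, 0, 1, 0, 0, 0],
    [0, 0, 2, 0, 0, 0],
    [0, 0, 2, 0, 0, 0],
    [0, 0, 2, 0, 0, 0],
    [0, 0, 1.5, 0, 0, 0],
    [0, 0, 1, 0, 0, 0],
    [0, 0, 1, 0, 0, 0],
    [0, 0, 0.6, 0, 0, 0],
    [0, 0, 0.4, 0, 0, 0],
    [0, 0, 0, 0, 0, 0],
    [0, 0, 0, 0, 0, 0],
  ],
)

```text
t: 30.78
tool_pos: [0.506, 0.2952, -0.0098]
orientation: [3.141, 0.001, -3.142]
wrist_force: [0.2, 0.8, -0.3]
grip_width: 0.0698
```

```bash
python3 snap.py j1 wrist side;python3 - <<'E'
from h import *
o,d=pickle.load(open(f"pics/wrist_j1.pkl","rb"));W=cloud(d,wristT(d,o))
for v in range(250,300,5): print(v,[ (W[v,u]*1000).round(0).tolist() for u in (185,195,365,375,385,283)])
a=cv2.imread("pics/side_j1.png")[250:400,170:330];cv2.imwrite("pics/c7.png",cv2.resize(a,None,fx=4,fy=4))
E
```

```text
[ 0.506   0.2952 -0.0098] [ 3.1414e+00  6.0000e-04 -3.1416e+00] [ 0.24  0.83 -0.27] 0.0698
250 [[498.0, 248.0, 7.0], [498.0, 252.0, 6.0], [498.0, 335.0, 6.0], [498.0, 340.0, 6.0], [498.0, 345.0, 5.0], [nan, nan, nan]]
255 [[501.0, 247.0, 6.0], [501.0, 252.0, 6.0], [501.0, 335.0, 6.0], [500.0, 340.0, 7.0], [501.0, 345.0, 5.0], [487.0, 295.0, 39.0]]
260 [[503.0, 247.0, 6.0], [503.0, 252.0, 7.0], [504.0, 336.0, 4.0], [504.0, 341.0, 5.0], [504.0, 345.0, 5.0], [488.0, 295.0, 40.0]]
265 [[495.0, 255.0, 30.0], [494.0, 259.0, 31.0], [495.0, 329.0, 29.0], [495.0, 333.0, 29.0], [506.0, 345.0, 6.0], [489.0, 295.0, 42.0]]
270 [[495.0, 256.0, 34.0], [495.0, 259.0, 34.0], [498.0, 329.0, 29.0], [495.0, 332.0, 35.0], [495.0, 336.0, 35.0], [491.0, 295.0, 42.0]]
275 [[495.0, 257.0, 40.0], [497.0, 260.0, 35.0], [499.0, 329.0, 30.0], [495.0, 331.0, 39.0], [495.0, 335.0, 39.0], [493.0, 295.0, 43.0]]
280 [[495.0, 258.0, 43.0], [499.0, 260.0, 35.0], [502.0, 330.0, 29.0], [494.0, 329.0, 44.0], [495.0, 334.0, 43.0], [495.0, 295.0, 42.0]]
285 [[495.0, 259.0, 47.0], [501.0, 259.0, 35.0], [504.0, 329.0, 31.0], [496.0, 330.0, 44.0], [495.0, 332.0, 48.0], [497.0, 295.0, 42.0]]
290 [[496.0, 260.0, 49.0], [503.0, 259.0, 36.0], [505.0, 329.0, 32.0], [498.0, 329.0, 45.0], [495.0, 331.0, 51.0], [500.0, 295.0, 42.0]]
295 [[498.0, 259.0, 49.0], [505.0, 260.0, 37.0], [507.0, 329.0, 32.0], [500.0, 330.0, 45.0], [495.0, 330.0, 55.0], [502.0, 295.0, 42.0]]
```

View pics/wrist_j1.png

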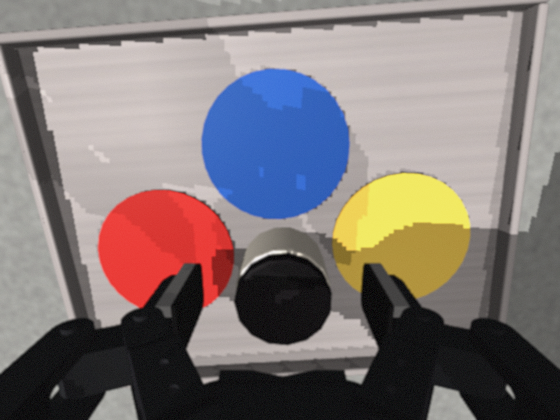

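View pics/c7.png

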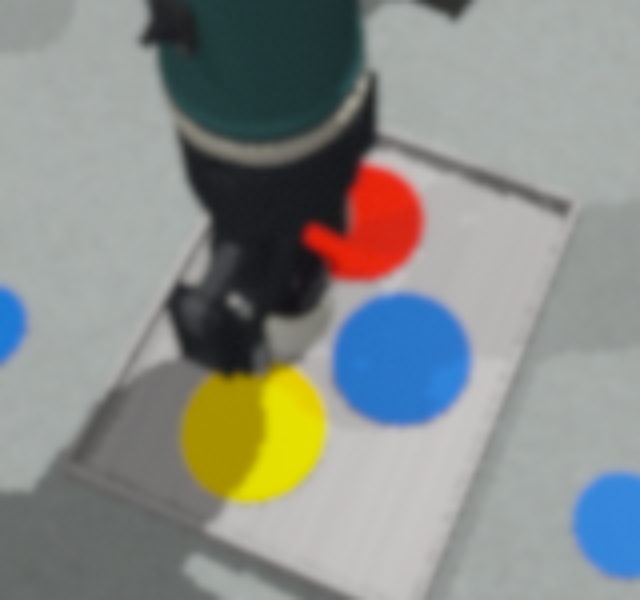

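The tips at z≈0.029, rows ~265, straddle the jar with clear gaps. I'll go 6 mm deeper, then close.

Request:
drive_tool(
  targets=[
    [0, 0, 0.4, 0, 0, 0],
    [0, 0, 0.3, 0, 0, 0],
    [0, 0, 0, 0, 0, 0],
    [0, 0, 0, 0, 0, 0],
  ],
)

```text
t: 31.22
tool_pos: [0.5054, 0.2949, -0.0173]
orientation: [-3.141, -0.0, 3.142]
wrist_force: [0.7, 0.4, -0.5]
grip_width: 0.07
```

Request:
drive_tool(
  targets=[
    [0, 0, 0, 0, 0, 0],
    [0, 0, 0, 0, 0, 0],
    [0, 0, 0, 0, 0, 0],
    [0, 0, 0, 0, 0, 0],
    [0, 0, 0, 0, 0, 0],
    [0, 0, 0, 0, 0, 0],
    [0, 0, 0, 0, 0, 0],
    [0, 0, 0, 0, 0, 0],
  ],
  fingers=3.0,
  grip_force=30,
)

```text
t: 31.88
tool_pos: [0.5057, 0.295, -0.0169]
orientation: [3.142, 0.0, -3.142]
wrist_force: [-0.2, 0.8, 4.7]
grip_width: 0.039
```

Jar gripped at 39 mm. Lift it high enough to clear the bottles.

Request:
drive_tool(
  targets=[
    [0, 0, -0.3, 0, 0, 0],
    [0, 0, -0.8, 0, 0, 0],
    [0, 0, -1.5, 0, 0, 0],
    [0, 0, -2, 0, 0, 0],
    [0, 0, -2.2, 0, 0, 0],
    [0, 0, -2.2, 0, 0, 0],
    [0, 0, -2.2, 0, 0, 0],
    [0, 0, -2, 0, 0, 0],
    [0, 0, -1.5, 0, 0, 0],
    [0, 0, -0.8, 0, 0, 0],
    [0, 0, 0, 0, 0, 0],
    [0, 0, 0, 0, 0, 0],
  ],
)

```text
t: 32.88
tool_pos: [0.5055, 0.2949, 0.1378]
orientation: [-3.142, 0.0, -3.142]
wrist_force: [-0.1, -0.5, -1.2]
grip_width: 0.0393
```

Request:
drive_tool(
  targets=[
    [0.5, -0.6, 0, 0, 0, 0],
    [0.6, -1.5, 0, 0, 0, 0],
    [0.6, -2.4, 0, 0, 0, 0],
    [0.6, -2.6, 0, 0, 0, 0],
    [0.6, -2.6, 0, 0, 0, 0],
    [0.6, -2.6, 0, 0, 0, 0],
    [0.6, -2.6, 0, 0, 0, 0],
    [0.6, -2.6, 0, 0, 0, 0],
    [0, -2.6, 0, 0, 0, 0],
    [0, -2.6, 0, 0, 0, 0],
    [0, -2.6, 0, 0, 0, 0],
    [0, -2.6, 0, 0, 0, 0],
    [0, -2.6, 0, 0, 0, 0],
    [0, -2.6, 0, 0, 0, 0],
    [0, -2.4, 0, 0, 0, 0],
    [0, -1.5, 0, 0, 0, 0],
    [0, -0.6, 0, 0, 0, 0],
    [0, 0, 0, 0, 0, 0],
    [0, 0, 0, 0, 0, 0],
  ],
)

```text
t: 34.47
tool_pos: [0.4576, -0.0805, 0.1372]
orientation: [3.141, -0.002, 3.141]
wrist_force: [-0.1, 0.5, -1.6]
grip_width: 0.0386
```

```bash
python3 snap.py j2 wrist side
```

```text
[ 0.4576 -0.0805  0.1372] [ 3.1407e+00 -1.8000e-03  3.1407e+00] [-0.06  0.47 -1.59] 0.0386
```

View pics/wrist_j2.png

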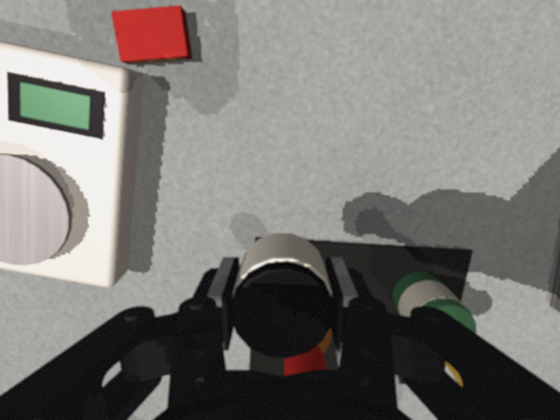

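View pics/side_j2.png

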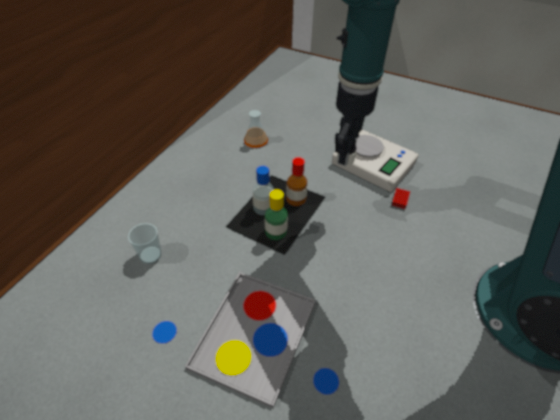

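Jar is held (283,290) and the bottles are undisturbed. The pan is ahead at (15,208). I'll continue toward it.

Request:
drive_tool(
  targets=[
    [0, -0.6, 0, 0, 0, 0],
    [0, -1.4, 0, 0, 0, 0],
    [0, -2, 0, 0, 0, 0],
    [0, -2.4, 0, 0, 0, 0],
    [0, -2.4, 0, 0, 0, 0],
    [0, -2.4, 0, 0, 0, 0],
    [0, -2.4, 0, 0, 0, 0],
    [0, -2.4, 0, 0, 0, 0],
    [0, -2.0, 0, 0, 0, 0],
    [0, -1.4, 0, 0, 0, 0],
    [0, -0.6, 0, 0, 0, 0],
    [0, 0, 0, 0, 0, 0],
    [0, 0, 0, 0, 0, 0],
    [0, 0, 0, 0, 0, 0],
  ],
)

```text
t: 35.73
tool_pos: [0.4583, -0.2796, 0.1377]
orientation: [3.141, -0.001, -3.141]
wrist_force: [0.6, -1.1, -1.0]
grip_width: 0.0389
```

```bash
python3 snap.py j3 wrist
```

```text
[ 0.4583 -0.2796  0.1377] [ 3.1406e+00 -7.0000e-04 -3.1408e+00] [ 0.57 -1.15 -0.97] 0.0389
```

View pics/wrist_j3.png

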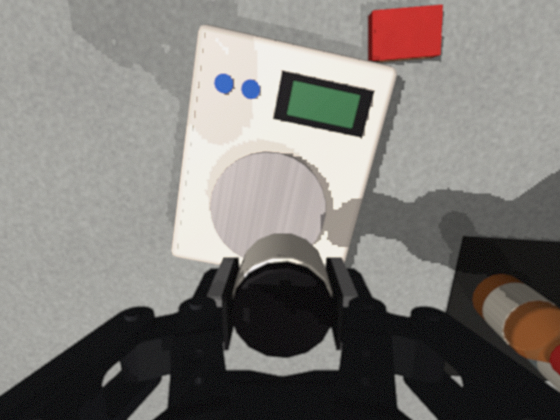

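```bash
cat > pan.py <<'E'
from h import *
from scipy.optimize import least_squares
for f in ["wrist_j3","wrist_j2","wrist_g6"]:
    o,d=pickle.load(open(f"pics/{f}.pkl","rb"));W=cloud(d,wristT(d,o))
    m=(W[...,2]>.0475)&(W[...,2]<.063)&(W[...,1]<-.2)
    m=cv2.morphologyEx(m.astype(np.uint8),cv2.MORPH_OPEN,np.ones((3,3),np.uint8))
    k,l,st,ce=cv2.connectedComponentsWithStats(m);i=1+np.argmax(st[1:,4]);c=(l==i).astype(np.uint8)
    cn=max(cv2.findContours(c,cv2.RETR_EXTERNAL,cv2.CHAIN_APPROX_NONE)[0],key=len)[:,0]
    ok=(cn[:,0]>2)&(cn[:,0]<557)&(cn[:,1]<250)
    p=np.array([W[v,u,:2] for u,v in cn[ok]])
    r=least_squares(lambda s:np.hypot(*(p-s[:2]).T)-.045,[.459,-.285],loss="soft_l1",f_scale=.001)
    print(f,st[i],len(p),r.x.round(4),"res med",np.median(np.abs(r.fun)).round(4),"z",np.median(W[l==i][:,2]).round(4))
E
python3 pan.py
```

```text
wrist_j3 [ 210  151  115  106 8676] 310 [ 0.4576 -0.2918] res med 0.0009 z 0.055
wrist_j2 [   0  153   71  112 6371] 130 [ 0.4581 -0.2918] res med 0.0002 z 0.0551
wrist_g6 [   0   19   81  108 7251] 212 [ 0.4577 -0.2917] res med 0.0005 z 0.0551
```

The pan centre is consistent across three views at (0.4578, -0.2918). I'll shift -12 mm in y and lower.

Request:
drive_tool(
  targets=[
    [0, -0.6, 0, 0, 0, 0],
    [0, -0.6, 0.6, 0, 0, 0],
    [0, 0, 1.4, 0, 0, 0],
    [0, 0, 1.8, 0, 0, 0],
    [0, 0, 1.8, 0, 0, 0],
    [0, 0, 1.5, 0, 0, 0],
    [0, 0, 1.1, 0, 0, 0],
    [0, 0, 0.8, 0, 0, 0],
    [0, 0, 0.5, 0, 0, 0],
    [0, 0, 0.3, 0, 0, 0],
    [0, 0, 0.2, 0, 0, 0],
    [0, 0, 0.2, 0, 0, 0],
    [0, 0, 0, 0, 0, 0],
    [0, 0, 0, 0, 0, 0],
  ],
)

```text
t: 36.95
tool_pos: [0.4589, -0.2932, 0.0363]
orientation: [-3.141, 0.001, -3.141]
wrist_force: [0.4, -0.5, -1.5]
grip_width: 0.0392
```

Request:
drive_tool(
  targets=[
    [0, 0, 0.1, 0, 0, 0],
    [0, 0, 0, 0, 0, 0],
    [0, 0, 0, 0, 0, 0],
  ],
)

```text
t: 37.2
tool_pos: [0.4587, -0.2931, 0.0351]
orientation: [-3.141, 0.0, -3.141]
wrist_force: [-0.2, -0.0, -0.8]
grip_width: 0.039
```

Request:
drive_tool(
  targets=[
    [0, 0.1, 0.1, 0, 0, 0],
    [0, 0, 0, 0, 0, 0],
    [0, 0, 0, 0, 0, 0],
  ],
)

```text
t: 37.45
tool_pos: [0.4589, -0.2922, 0.0341]
orientation: [-3.141, 0.0, -3.142]
wrist_force: [0.2, -0.1, 1.3]
grip_width: 0.0391
```

Request:
drive_tool(
  targets=[
    [0, 0, 0.1, 0, 0, 0],
    [0, 0, 0, 0, 0, 0],
    [0, 0, 0, 0, 0, 0],
  ],
)

```text
t: 37.7
tool_pos: [0.4589, -0.2922, 0.0341]
orientation: [-3.141, 0.001, -3.141]
wrist_force: [-2.1, 1.9, 11.3]
grip_width: 0.039
```

The jar is on the pan. Back off 1 mm, release and rise.

Request:
drive_tool(
  targets=[
    [0, 0, -0.1, 0, 0, 0],
    [0, 0, 0, 0, 0, 0],
  ],
)

```text
t: 37.87
tool_pos: [0.4587, -0.292, 0.0341]
orientation: [-3.141, 0.0, -3.142]
wrist_force: [0.8, -0.4, -0.0]
grip_width: 0.0391
```

Request:
drive_tool(
  targets=[
    [0, 0, 0, 0, 0, 0],
    [0, 0, 0, 0, 0, 0],
    [0, 0, 0, 0, 0, 0],
    [0, 0, 0, 0, 0, 0],
    [0, 0, 0, 0, 0, 0],
    [0, 0, -0.5, 0, 0, 0],
    [0, 0, -1, 0, 0, 0],
    [0, 0, -2, 0, 0, 0],
    [0, 0, -2.5, 0, 0, 0],
    [0, 0, -2.5, 0, 0, 0],
    [0, 0, -2.5, 0, 0, 0],
    [0, 0, -2.5, 0, 0, 0],
    [0, 0, -2.5, 0, 0, 0],
    [0, 0, -1, 0, 0, 0],
    [0, 0, 0, 0, 0, 0],
    [0, 0, 0, 0, 0, 0],
  ],
  fingers=6.0,
)

```text
t: 39.2
tool_pos: [0.4587, -0.292, 0.2042]
orientation: [-3.141, 0.001, -3.142]
wrist_force: [0.1, 1.2, -0.6]
grip_width: 0.0596
```

```bash
python3 snap.py j4 wrist side; python3 - <<'E'
from h import *
o,d=pickle.load(open("pics/wrist_j4.pkl","rb"));W=cloud(d,wristT(d,o));M=masks(d["pixels"])
p=W[M["dark"]&(W[...,2]>.085)&(W[...,2]<.1)&(W[...,1]<-.2)&(np.arange(420)[:,None]<265)];print("jar",len(p),p.mean(0).round(4),cv2.minEnclosingCircle(p[:,:2].astype(np.float32)))
E
```

```text
[ 0.4587 -0.292   0.2042] [-3.1408e+00  8.0000e-04 -3.1415e+00] [ 0.08  1.23 -0.6 ] 0.0596
jar 1355 [ 0.4578 -0.2923  0.093 ] ((0.45783212780952454, -0.2921682894229889), 0.018377726897597313)
```

View pics/wrist_j4.png

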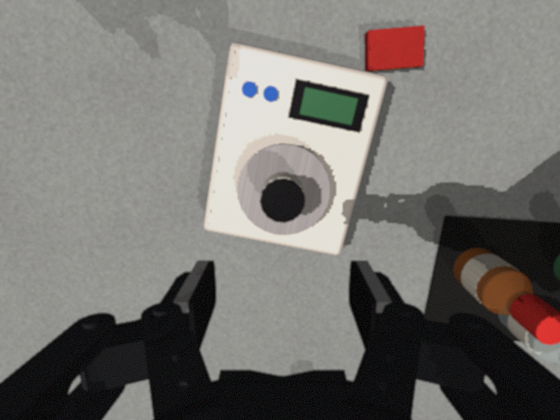

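View pics/side_j4.png

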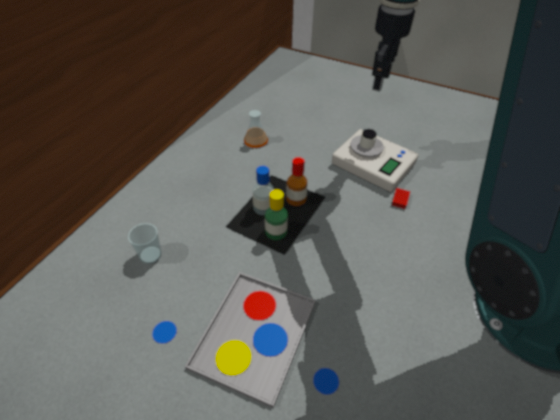

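Jar stands centred on the pan, lid at (283,200), measured (0.4578, -0.2922), within 1 mm of the pan centre. Bottles are still on the mat. Yellow goes back first.

Request:
drive_tool(
  targets=[
    [-0.3, 1.1, 0, 0, 0, 0],
    [-0.7, 2.4, 0, 0, 0, 0],
    [-0.7, 2.6, 0, 0, 0, 0],
    [-0.7, 2.6, 0, 0, 0, 0],
    [-0.7, 2.6, 0, 0, 0, 0],
    [-0.7, 2.6, 0, 0, 0, 0],
    [-0.7, 2.6, 0, 0, 0, 0],
    [-0.7, 2.6, 0, 0, 0, 0],
    [-0.7, 2.6, 0, 0, 0, 0],
    [-0.7, 2.6, 0, 0, 0, 0],
    [-0.7, 2.6, 0, 0, 0, 0],
    [-0.7, 2.6, 0, 0, 0, 0],
    [-0.7, 2.6, 0, 0, 0, 0],
    [-0.7, 1.8, 0, 0, 0, 0],
    [-0.3, 0.8, 0, 0, 0, 0],
    [0, 0, 0, 0, 0, 0],
    [0, 0, 0, 0, 0, 0],
    [0, 0, 0, 0, 0, 0],
  ],
  fingers=5.0,
)

```text
t: 40.8
tool_pos: [0.5549, 0.0542, 0.2034]
orientation: [-3.141, -0.001, 3.141]
wrist_force: [0.1, 0.1, 0.5]
grip_width: 0.0497
```

```bash
sed -i 's/(.121,.137,"cap")/(.119,.137,"cap")/' look.py; python3 look.py 6 | grep -v low
```

```text
40.8 [0.5549 0.0542 0.2034] [-3.1410e+00 -1.4000e-03  3.1412e+00] [0.08 0.15 0.5 ] 0.0497
red cap 220 [140. 213.] mean [ 0.5557 -0.0547  0.1241] box [ 0.5594 -0.0582] [0.027 0.016] enc [ 0.5593 -0.0603] 0.0139
blue cap 91 [230. 286.] mean [0.6166 0.0112 0.1263] box [0.6185 0.0111] [0.016 0.004] enc [0.6185 0.0093] 0.0082
```

View pics/w6.png

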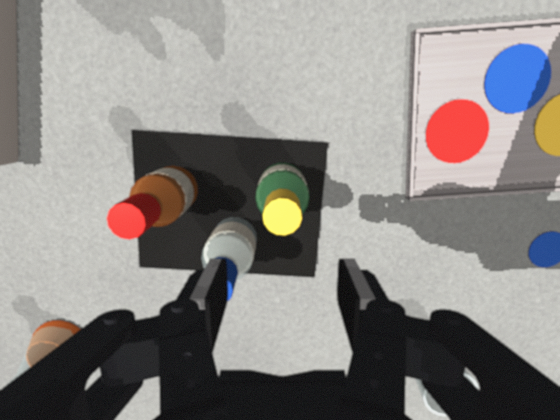

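Yellow cap is at (283,216) as left. Descend and grip.

Request:
drive_tool(
  targets=[
    [-0.1, 0, 1, 0, 0, 0],
    [0, 0, 2, 0, 0, 0],
    [0, 0, 2, 0, 0, 0],
    [0, 0, 2, 0, 0, 0],
    [0, 0, 1.5, 0, 0, 0],
    [0, 0, 1.2, 0, 0, 0],
    [0, 0, 1.0, 0, 0, 0],
    [0, 0, 1.0, 0, 0, 0],
    [0, 0, 0.8, 0, 0, 0],
    [0, 0, 0.5, 0, 0, 0],
    [0, 0, 0.3, 0, 0, 0],
    [0, 0, 0, 0, 0, 0],
    [0, 0, 0, 0, 0, 0],
  ],
)

```text
t: 41.93
tool_pos: [0.5569, 0.055, 0.0711]
orientation: [-3.141, 0.0, -3.141]
wrist_force: [-0.5, -0.0, -0.3]
grip_width: 0.0499
```

Request:
drive_tool(
  targets=[
    [0, 0, 0, 0, 0, 0],
    [0, 0, 0, 0, 0, 0],
    [0, 0, 0, 0, 0, 0],
    [0, 0, 0, 0, 0, 0],
    [0, 0, 0, 0, 0, 0],
    [0, 0, 0, 0, 0, 0],
    [0, 0, 0, 0, 0, 0],
  ],
  fingers=2.0,
  grip_force=40,
)

```text
t: 42.52
tool_pos: [0.5573, 0.0549, 0.0716]
orientation: [-3.141, 0.001, -3.142]
wrist_force: [-0.0, -0.4, 6.4]
grip_width: 0.0292
```

Request:
drive_tool(
  targets=[
    [0, 0, -0.3, 0, 0, 0],
    [0, 0, -0.7, 0, 0, 0],
    [0, 0, -1.3, 0, 0, 0],
    [0, 0, -1.6, 0, 0, 0],
    [0, 0, -1.6, 0, 0, 0],
    [0, 0, -1.3, 0, 0, 0],
    [0, 0, -0.8, 0, 0, 0],
    [0, 0, -0.4, 0, 0, 0],
    [0, 0, 0, 0, 0, 0],
    [0, 0, 0, 0, 0, 0],
  ],
)

```text
t: 43.35
tool_pos: [0.5561, 0.055, 0.1505]
orientation: [-3.142, -0.001, -3.142]
wrist_force: [0.2, 0.3, -2.0]
grip_width: 0.0286
```

Request:
drive_tool(
  targets=[
    [0.2, 0.7, 0, 0, 0, 0],
    [0.3, 1.6, 0, 0, 0, 0],
    [0.5, 2.3, 0, 0, 0, 0],
    [0.5, 2.3, 0, 0, 0, 0],
    [0.5, 2.3, 0, 0, 0, 0],
    [0.5, 2.3, 0, 0, 0, 0],
    [0.5, 2.3, 0, 0, 0, 0],
    [0.5, 2.3, 0, 0, 0, 0],
    [0.5, 2.3, 0, 0, 0, 0],
    [0.5, 2.3, 0, 0, 0, 0],
    [0.5, 2.3, 0, 0, 0, 0],
    [0.5, 2.3, 0, 0, 0, 0],
    [0.4, 2.3, 0, 0, 0, 0],
    [0.3, 1.4, 0, 0, 0, 0],
    [0, 0.7, 0, 0, 0, 0],
    [0, 0, 0, 0, 0, 0],
    [0, 0, 0, 0, 0, 0],
    [0, 0, 0, 0, 0, 0],
  ],
)

```text
t: 44.85
tool_pos: [0.4947, 0.3508, 0.1506]
orientation: [-3.141, -0.001, 3.141]
wrist_force: [0.0, -0.2, -2.0]
grip_width: 0.0286
```

```bash
python3 look.py 7 |grep -v "cap"
```

```text
44.85 [0.4947 0.3508 0.1506] [-3.1405e+00 -5.0000e-04  3.1410e+00] [ 0.05 -0.19 -2.04] 0.0286
red low 958 [171. 215.] mean [0.5168 0.2423 0.006 ] box [0.5131 0.2384] [0.039 0.063] enc [0.5012 0.2385] 0.0318
blue low 867 [239.   9.] mean [0.3393 0.3142 0.0014] box [0.3405 0.3139] [0.017 0.041] enc [0.3327 0.3139] 0.0208
blue low 3817 [218. 143.] mean [0.4486 0.2919 0.006 ] box [0.4494 0.2916] [0.063 0.063] enc [0.4494 0.2919] 0.0319
yellow low 567 [301. 183.] mean [0.4858 0.3679 0.006 ] box [0.484 0.352] [0.044 0.063] enc [0.4929 0.3521] 0.0316
yellow low 44 [264. 165.] mean [0.4688 0.3333 0.0058] box [0.4686 0.3339] [0.009 0.012] enc [0.4685 0.3339] 0.0077
```

View pics/w7.png

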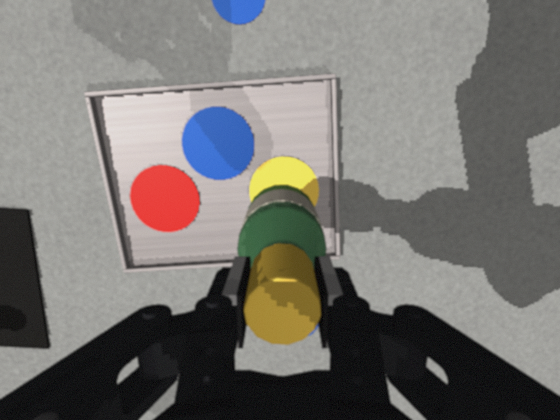

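Bottle is lined up in column with the yellow disc rim (285,180). Lowering.

Request:
drive_tool(
  targets=[
    [0.05, 0.1, 0.5, 0, 0, 0],
    [0, 0, 1.2, 0, 0, 0],
    [0, 0, 1.5, 0, 0, 0],
    [0, 0, 1.4, 0, 0, 0],
    [0, 0, 1.0, 0, 0, 0],
    [0, 0, 0.7, 0, 0, 0],
    [0, 0, 0.5, 0, 0, 0],
    [0, 0, 0.3, 0, 0, 0],
    [0, 0, 0.3, 0, 0, 0],
    [0, 0, 0.2, 0, 0, 0],
    [0, 0, 0, 0, 0, 0],
    [0, 0, 0, 0, 0, 0],
  ],
)

```text
t: 45.9
tool_pos: [0.4943, 0.3531, 0.0752]
orientation: [3.141, 0.0, -3.141]
wrist_force: [-0.2, -0.6, -2.2]
grip_width: 0.029
```

Request:
drive_tool(
  targets=[
    [0, 0, 0.1, 0, 0, 0],
    [0, 0, 0, 0, 0, 0],
    [0, 0, 0, 0, 0, 0],
  ],
)

```text
t: 46.15
tool_pos: [0.4942, 0.3531, 0.0741]
orientation: [3.142, 0.0, -3.142]
wrist_force: [-0.0, 0.1, -2.1]
grip_width: 0.0288
```

Request:
drive_tool(
  targets=[
    [0, 0, 0.1, 0, 0, 0],
    [0, 0, 0, 0, 0, 0],
    [0, 0, 0, 0, 0, 0],
  ],
)

```text
t: 46.4
tool_pos: [0.4945, 0.3531, 0.0736]
orientation: [3.141, 0.001, -3.142]
wrist_force: [-1.4, -1.0, 4.4]
grip_width: 0.029
```

Contact at the expected height. Release, rise, then go to blue.

Request:
drive_tool(
  targets=[
    [0, 0, 0, 0, 0, 0],
    [0, 0, 0, 0, 0, 0],
    [0, 0, 0, 0, 0, 0],
    [0, 0, 0, 0, 0, 0],
    [0, 0, 0, 0, 0, 0],
    [0, 0, -0.5, 0, 0, 0],
    [0, 0, -1, 0, 0, 0],
    [0, 0, -2, 0, 0, 0],
    [0, 0, -2.5, 0, 0, 0],
    [0, 0, -2.5, 0, 0, 0],
    [0, 0, -2.5, 0, 0, 0],
    [0, 0, -1.5, 0, 0, 0],
    [0, 0, -0.5, 0, 0, 0],
    [0, 0, 0, 0, 0, 0],
    [0, 0, 0, 0, 0, 0],
  ],
  fingers=5.0,
)

```text
t: 47.65
tool_pos: [0.4938, 0.3528, 0.2027]
orientation: [-3.141, -0.0, -3.142]
wrist_force: [-0.4, -0.9, -1.2]
grip_width: 0.0498
```

```bash
python3 look.py 8
```

```text
47.65 [0.4938 0.3528 0.2027] [-3.1414e+00 -2.0000e-04 -3.1416e+00] [-0.44 -0.88 -1.22] 0.0498
red low 1271 [184. 196.] mean [0.51   0.2435 0.006 ] box [0.5012 0.2387] [0.061 0.062] enc [0.5006 0.2383] 0.0317
blue low 1383 [243.  16.] mean [0.3309 0.3142 0.0015] box [0.3327 0.3145] [0.033 0.043] enc [0.3276 0.3144] 0.0217
blue low 2806 [225. 140.] mean [0.4486 0.2918 0.006 ] box [0.4494 0.2917] [0.062 0.062] enc [0.4493 0.292 ] 0.0318
blue low 836 [294. 295.] mean [0.6356 0.3668 0.0013] box [0.6359 0.3668] [0.042 0.042] enc [0.6359 0.3671] 0.0216
yellow cap 1151 [282. 213.] mean [0.4929 0.3521 0.1294] box [0.4942 0.3519] [0.028 0.028] enc [0.4942 0.3517] 0.0146
yellow low 670 [282. 166.] mean [0.4757 0.3519 0.0062] box [0.4825 0.3518] [0.043 0.063] enc [0.4926 0.3519] 0.0318
```

View pics/w8.png

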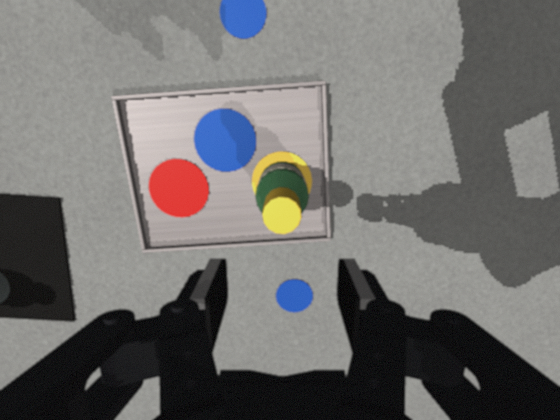

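Yellow is back, centred within about 1–2 mm of its disc (282,185). Now fetch blue.

Request:
drive_tool(
  targets=[
    [-0.4, -1.2, 0, 0, 0, 0],
    [-0.9, -2.5, 0, 0, 0, 0],
    [-0.9, -2.6, 0, 0, 0, 0],
    [-0.9, -2.6, 0, 0, 0, 0],
    [-0.9, -2.6, 0, 0, 0, 0],
    [-0.9, -2.6, 0, 0, 0, 0],
    [-0.9, -2.6, 0, 0, 0, 0],
    [-0.9, -2.6, 0, 0, 0, 0],
    [-0.9, -2.6, 0, 0, 0, 0],
    [-0.9, -2.6, 0, 0, 0, 0],
    [-0.9, -2.6, 0, 0, 0, 0],
    [-0.9, -2.6, 0, 0, 0, 0],
    [-0.9, -2.6, 0, 0, 0, 0],
    [-0.9, -2.0, 0, 0, 0, 0],
    [-0.5, -1.0, 0, 0, 0, 0],
    [0, 0, 0, 0, 0, 0],
    [0, 0, 0, 0, 0, 0],
    [0, 0, 0, 0, 0, 0],
  ],
)

```text
t: 49.2
tool_pos: [0.6192, 0.001, 0.2023]
orientation: [3.141, -0.002, -3.141]
wrist_force: [1.0, 0.8, 0.3]
grip_width: 0.05
```

```bash
python3 look.py 9|grep -v low
```

```text
49.2 [0.6192 0.001  0.2023] [ 3.1409e+00 -1.7000e-03 -3.1412e+00] [0.95 0.77 0.27] 0.05
red cap 128 [205. 130.] mean [ 0.5583 -0.0537  0.1243] box [ 0.5604 -0.0569] [0.027 0.013] enc [ 0.5604 -0.0607] 0.0139
blue cap 1114 [280. 211.] mean [ 0.6174 -0.001   0.1276] box [ 0.6184 -0.001 ] [0.028 0.029] enc [ 0.6184 -0.001 ] 0.0148
```

View pics/w9.png

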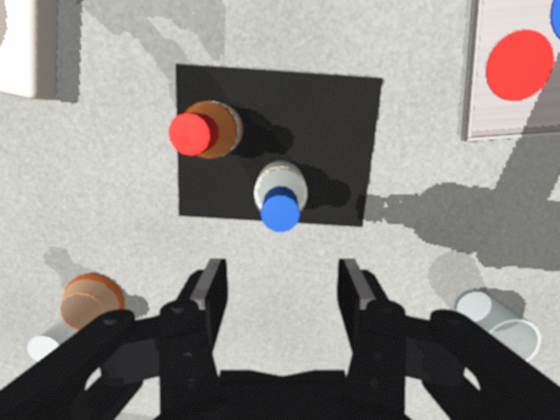

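Request:
drive_tool(
  targets=[
    [0, 0, 1, 0, 0, 0],
    [0, 0, 2, 0, 0, 0],
    [0, 0, 2, 0, 0, 0],
    [0, 0, 2, 0, 0, 0],
    [0, 0, 1.5, 0, 0, 0],
    [0, 0, 1.2, 0, 0, 0],
    [0, 0, 1.0, 0, 0, 0],
    [0, 0, 1.0, 0, 0, 0],
    [0, 0, 0.7, 0, 0, 0],
    [0, 0, 0.4, 0, 0, 0],
    [0, 0, 0.3, 0, 0, 0],
    [0, 0, 0, 0, 0, 0],
    [0, 0, 0, 0, 0, 0],
  ],
)

```text
t: 50.33
tool_pos: [0.6205, -0.0001, 0.0723]
orientation: [-3.141, 0.001, 3.142]
wrist_force: [0.6, 0.1, -0.1]
grip_width: 0.0499
```

Request:
drive_tool(
  targets=[
    [0, 0, 0, 0, 0, 0],
    [0, 0, 0, 0, 0, 0],
    [0, 0, 0, 0, 0, 0],
    [0, 0, 0, 0, 0, 0],
    [0, 0, 0, 0, 0, 0],
    [0, 0, 0, 0, 0, 0],
    [0, 0, 0, 0, 0, 0],
  ],
  fingers=2.0,
  grip_force=40,
)

```text
t: 50.92
tool_pos: [0.6208, -0.0002, 0.0727]
orientation: [-3.141, 0.001, -3.142]
wrist_force: [-1.0, -0.8, 5.2]
grip_width: 0.0289
```

Request:
drive_tool(
  targets=[
    [0, 0, -0.3, 0, 0, 0],
    [0, 0, -0.7, 0, 0, 0],
    [0, 0, -1.3, 0, 0, 0],
    [0, 0, -1.6, 0, 0, 0],
    [0, 0, -1.6, 0, 0, 0],
    [0, 0, -1.3, 0, 0, 0],
    [0, 0, -0.8, 0, 0, 0],
    [0, 0, -0.4, 0, 0, 0],
    [0, 0, 0, 0, 0, 0],
    [0, 0, 0, 0, 0, 0],
  ],
)

```text
t: 51.75
tool_pos: [0.6197, 0.0, 0.1515]
orientation: [-3.142, -0.001, -3.142]
wrist_force: [0.6, 0.9, -1.8]
grip_width: 0.0289
```

Request:
drive_tool(
  targets=[
    [0.4, 0.7, 0, 0, 0, 0],
    [0.9, 1.5, 0, 0, 0, 0],
    [1.3, 2.3, 0, 0, 0, 0],
    [1.3, 2.3, 0, 0, 0, 0],
    [1.3, 2.3, 0, 0, 0, 0],
    [1.3, 2.3, 0, 0, 0, 0],
    [1.3, 2.3, 0, 0, 0, 0],
    [1.3, 2.3, 0, 0, 0, 0],
    [1.3, 2.3, 0, 0, 0, 0],
    [1.3, 2.3, 0, 0, 0, 0],
    [1.3, 2.3, 0, 0, 0, 0],
    [1.3, 2.3, 0, 0, 0, 0],
    [1.3, 2.3, 0, 0, 0, 0],
    [0.8, 1.2, 0, 0, 0, 0],
    [0.4, 0.6, 0, 0, 0, 0],
    [0, 0, 0, 0, 0, 0],
    [0, 0, 0, 0, 0, 0],
    [0, 0, 0, 0, 0, 0],
    [0, 0, 0, 0, 0, 0],
  ],
)

```text
t: 53.33
tool_pos: [0.4526, 0.2922, 0.1518]
orientation: [-3.141, 0.0, 3.141]
wrist_force: [0.1, -0.6, -1.1]
grip_width: 0.0286
```

```bash
python3 look.py 10
```

```text
53.3333 [0.4526 0.2922 0.1518] [-3.1412e+00  1.0000e-04  3.1405e+00] [ 0.13 -0.61 -1.1 ] 0.0286
red low 1644 [219. 239.] mean [0.5003 0.2294 0.006 ] box [0.4999 0.2297] [0.061 0.046] enc [0.5001 0.2367] 0.0314
blue low 2161 [308.  48.] mean [0.3272 0.314  0.0014] box [0.3275 0.3143] [0.044 0.043] enc [0.3275 0.3141] 0.0218
blue low 1598 [282. 174.] mean [0.4347 0.2916 0.006 ] box [0.4377 0.2916] [0.041 0.063] enc [0.4487 0.2915] 0.0316
yellow cap 1004 [378. 289.] mean [0.4878 0.3524 0.1284] box [0.492  0.3518] [0.024 0.027] enc [0.4933 0.351 ] 0.0145
yellow low 621 [348. 211.] mean [0.4712 0.3551 0.0061] box [0.4764 0.3552] [0.03  0.056] enc [0.4819 0.3551] 0.0295
```

View pics/w10.png

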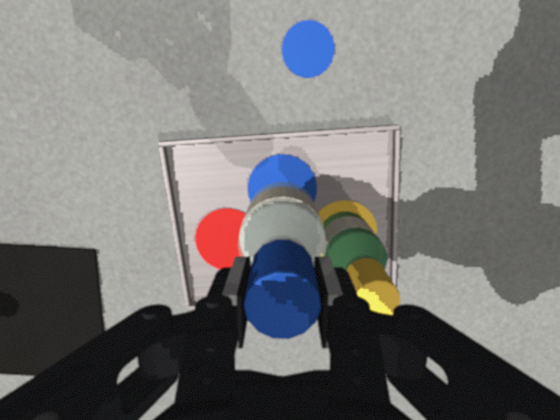

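Blue is in line with the disc in the tray (282,180), not the stray at (308,48). Lowering.

Request:
drive_tool(
  targets=[
    [0.1, 0, 0.5, 0, 0, 0],
    [0, 0, 1.2, 0, 0, 0],
    [0, 0, 1.5, 0, 0, 0],
    [0, 0, 1.4, 0, 0, 0],
    [0, 0, 1.0, 0, 0, 0],
    [0, 0, 0.7, 0, 0, 0],
    [0, 0, 0.5, 0, 0, 0],
    [0, 0, 0.3, 0, 0, 0],
    [0, 0, 0.3, 0, 0, 0],
    [0, 0, 0.2, 0, 0, 0],
    [0, 0, 0, 0, 0, 0],
    [0, 0, 0, 0, 0, 0],
  ],
)

```text
t: 54.38
tool_pos: [0.4513, 0.2931, 0.0762]
orientation: [3.141, 0.0, -3.142]
wrist_force: [0.8, -1.1, -0.7]
grip_width: 0.029
```

Request:
drive_tool(
  targets=[
    [0, 0, 0.1, 0, 0, 0],
    [0, 0, 0, 0, 0, 0],
    [0, 0, 0, 0, 0, 0],
  ],
)

```text
t: 54.63
tool_pos: [0.4512, 0.2931, 0.0751]
orientation: [3.142, 0.0, -3.142]
wrist_force: [0.1, -0.2, -1.8]
grip_width: 0.0287
```

Request:
drive_tool(
  targets=[
    [0, 0, 0.1, 0, 0, 0],
    [0, 0, 0, 0, 0, 0],
    [0, 0, 0, 0, 0, 0],
  ],
)

```text
t: 54.88
tool_pos: [0.4515, 0.2932, 0.0747]
orientation: [3.141, 0.001, -3.141]
wrist_force: [-0.3, -1.6, 4.9]
grip_width: 0.0292
```

Request:
drive_tool(
  targets=[
    [0, 0, 0, 0, 0, 0],
    [0, 0, 0, 0, 0, 0],
    [0, 0, 0, 0, 0, 0],
    [0, 0, 0, 0, 0, 0],
    [0, 0, 0, 0, 0, 0],
    [0, 0, -0.5, 0, 0, 0],
    [0, 0, -1, 0, 0, 0],
    [0, 0, -2, 0, 0, 0],
    [0, 0, -2.5, 0, 0, 0],
    [0, 0, -2.5, 0, 0, 0],
    [0, 0, -2.5, 0, 0, 0],
    [0, 0, -1.5, 0, 0, 0],
    [0, 0, -0.5, 0, 0, 0],
    [0, 0, 0, 0, 0, 0],
    [0, 0, 0, 0, 0, 0],
  ],
  fingers=5.0,
)

```text
t: 56.13
tool_pos: [0.4508, 0.2928, 0.2037]
orientation: [-3.141, -0.0, -3.142]
wrist_force: [-1.8, 0.3, 0.0]
grip_width: 0.0501
```

```bash
python3 look.py 11
```

```text
56.1333 [0.4508 0.2928 0.2037] [-3.1414e+00 -1.0000e-04 -3.1416e+00] [-1.82  0.31  0.03] 0.0501
red low 2208 [235. 224.] mean [0.5002 0.2381 0.006 ] box [0.5009 0.2379] [0.062 0.061] enc [0.5008 0.2385] 0.0315
blue cap 1095 [282. 211.] mean [0.4485 0.292  0.1298] box [0.4493 0.2923] [0.028 0.027] enc [0.4494 0.292 ] 0.0145
blue low 1530 [303.  60.] mean [0.3272 0.314  0.0014] box [0.3274 0.3141] [0.043 0.042] enc [0.3275 0.3143] 0.0217
blue low 496 [280. 163.] mean [0.4304 0.29   0.006 ] box [0.4373 0.2911] [0.038 0.062] enc [0.4477 0.2912] 0.0313
blue low 443 [335. 326.] mean [0.6377 0.3594 0.0013] box [0.6358 0.3601] [0.042 0.028] enc [0.6358 0.3656] 0.0211
yellow cap 527 [360. 257.] mean [0.4866 0.3528 0.1281] box [0.4899 0.3511] [0.02  0.029] enc [0.4937 0.3513] 0.0146
yellow low 659 [330. 205.] mean [0.4773 0.3459 0.0062] box [0.4876 0.3516] [0.053 0.062] enc [0.4921 0.3514] 0.0317
```

View pics/w11.png

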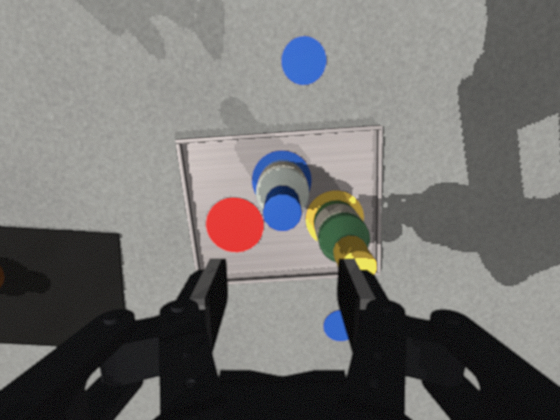

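Blue is centred on its disc within about 1 mm. Now red.

Request:
drive_tool(
  targets=[
    [-0.4, -1.2, 0, 0, 0, 0],
    [-0.8, -2.5, 0, 0, 0, 0],
    [-0.8, -2.6, 0, 0, 0, 0],
    [-0.8, -2.6, 0, 0, 0, 0],
    [-0.8, -2.6, 0, 0, 0, 0],
    [-0.8, -2.6, 0, 0, 0, 0],
    [-0.8, -2.6, 0, 0, 0, 0],
    [-0.8, -2.6, 0, 0, 0, 0],
    [-0.8, -2.6, 0, 0, 0, 0],
    [-0.8, -2.6, 0, 0, 0, 0],
    [-0.8, -2.6, 0, 0, 0, 0],
    [-0.8, -2.6, 0, 0, 0, 0],
    [-0.8, -2.6, 0, 0, 0, 0],
    [-0.8, -2.2, 0, 0, 0, 0],
    [-0.3, -1.3, 0, 0, 0, 0],
    [0, 0, 0, 0, 0, 0],
    [0, 0, 0, 0, 0, 0],
    [0, 0, 0, 0, 0, 0],
    [0, 0, 0, 0, 0, 0],
  ],
)

```text
t: 57.77
tool_pos: [0.5613, -0.0638, 0.2036]
orientation: [3.141, -0.001, -3.141]
wrist_force: [-0.5, 0.9, -1.1]
grip_width: 0.0504
```

```bash
python3 look.py 12|grep -v low
```

```text
57.7667 [ 0.5613 -0.0638  0.2036] [ 3.1410e+00 -1.1000e-03 -3.1405e+00] [-0.51  0.93 -1.05] 0.0504
red cap 157 [285. 198.] mean [ 0.5503 -0.0622  0.1252] box [ 0.5554 -0.0644] [0.019 0.027] enc [ 0.5586 -0.0644] 0.0146
```

View pics/w12.png

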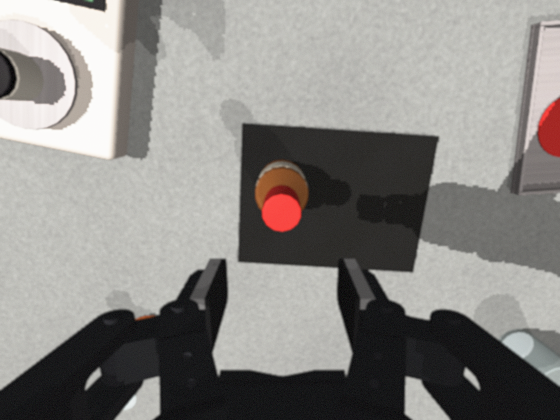

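Request:
drive_tool(
  targets=[
    [0.15, 0, 1, 0, 0, 0],
    [0, 0, 2, 0, 0, 0],
    [0, 0, 2, 0, 0, 0],
    [0, 0, 2, 0, 0, 0],
    [0, 0, 1.5, 0, 0, 0],
    [0, 0, 1.2, 0, 0, 0],
    [0, 0, 1.0, 0, 0, 0],
    [0, 0, 1.0, 0, 0, 0],
    [0, 0, 0.8, 0, 0, 0],
    [0, 0, 0.4, 0, 0, 0],
    [0, 0, 0.3, 0, 0, 0],
    [0, 0, 0, 0, 0, 0],
    [0, 0, 0, 0, 0, 0],
  ],
)

```text
t: 58.9
tool_pos: [0.561, -0.0651, 0.0722]
orientation: [-3.141, 0.001, -3.142]
wrist_force: [1.0, -1.2, 0.3]
grip_width: 0.0498
```

Request:
drive_tool(
  targets=[
    [0, 0, 0, 0, 0, 0],
    [0, 0, 0, 0, 0, 0],
    [0, 0, 0, 0, 0, 0],
    [0, 0, 0, 0, 0, 0],
    [0, 0, 0, 0, 0, 0],
    [0, 0, 0, 0, 0, 0],
    [0, 0, 0, 0, 0, 0],
  ],
  fingers=2.0,
  grip_force=40,
)

```text
t: 59.48
tool_pos: [0.5612, -0.065, 0.0726]
orientation: [-3.141, 0.001, -3.142]
wrist_force: [-0.3, 1.4, 6.2]
grip_width: 0.0288
```

Request:
drive_tool(
  targets=[
    [0, 0, -0.3, 0, 0, 0],
    [0, 0, -0.7, 0, 0, 0],
    [0, 0, -1.3, 0, 0, 0],
    [0, 0, -1.6, 0, 0, 0],
    [0, 0, -1.6, 0, 0, 0],
    [0, 0, -1.3, 0, 0, 0],
    [0, 0, -0.8, 0, 0, 0],
    [0, 0, -0.4, 0, 0, 0],
    [0, 0, 0, 0, 0, 0],
    [0, 0, 0, 0, 0, 0],
  ],
)

```text
t: 60.32
tool_pos: [0.5602, -0.0649, 0.1515]
orientation: [3.142, -0.001, -3.142]
wrist_force: [-0.5, 0.2, -2.4]
grip_width: 0.0287
```

Request:
drive_tool(
  targets=[
    [0, 0.6, 0, 0, 0, 0],
    [0.3, 1.4, 0, 0, 0, 0],
    [0.5, 2.2, 0, 0, 0, 0],
    [0.5, 2.4, 0, 0, 0, 0],
    [0.5, 2.4, 0, 0, 0, 0],
    [0.5, 2.4, 0, 0, 0, 0],
    [0.5, 2.4, 0, 0, 0, 0],
    [0.5, 2.4, 0, 0, 0, 0],
    [0.5, 2.4, 0, 0, 0, 0],
    [0.5, 2.4, 0, 0, 0, 0],
    [0.5, 2.4, 0, 0, 0, 0],
    [0.5, 2.4, 0, 0, 0, 0],
    [0.5, 2.2, 0, 0, 0, 0],
    [0.5, 1.4, 0, 0, 0, 0],
    [0, 1.0, 0, 0, 0, 0],
    [0, 0, 0, 0, 0, 0],
    [0, 0, 0, 0, 0, 0],
    [0, 0, 0, 0, 0, 0],
  ],
)

```text
t: 61.82
tool_pos: [0.4976, 0.2385, 0.1516]
orientation: [-3.141, -0.0, 3.142]
wrist_force: [-0.2, 0.6, -1.5]
grip_width: 0.0291
```

```bash
python3 look.py 13|grep red
```

```text
red low 160 [309. 189.] mean [0.4942 0.2632 0.0059] box [0.4955 0.2597] [0.022 0.019] enc [0.4967 0.2604] 0.0127
```

View pics/w13.png

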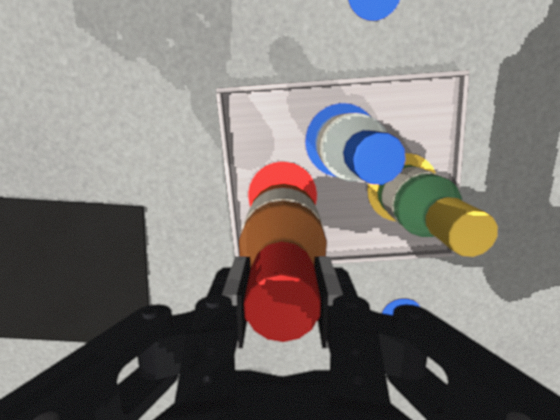

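Over the red disc (283,185). I'll correct x by +4.5 mm and lower.

Request:
drive_tool(
  targets=[
    [-0.45, 0, 0.5, 0, 0, 0],
    [0, 0, 1.2, 0, 0, 0],
    [0, 0, 1.5, 0, 0, 0],
    [0, 0, 1.4, 0, 0, 0],
    [0, 0, 1.0, 0, 0, 0],
    [0, 0, 0.7, 0, 0, 0],
    [0, 0, 0.5, 0, 0, 0],
    [0, 0, 0.3, 0, 0, 0],
    [0, 0, 0.3, 0, 0, 0],
    [0, 0, 0.2, 0, 0, 0],
    [0, 0, 0, 0, 0, 0],
    [0, 0, 0, 0, 0, 0],
  ],
)

```text
t: 62.87
tool_pos: [0.5024, 0.2391, 0.0762]
orientation: [3.142, 0.001, -3.141]
wrist_force: [-0.2, 0.1, -2.4]
grip_width: 0.029
```

Request:
drive_tool(
  targets=[
    [0, 0, 0.1, 0, 0, 0],
    [0, 0, 0, 0, 0, 0],
    [0, 0, 0, 0, 0, 0],
  ],
)

```text
t: 63.12
tool_pos: [0.5022, 0.239, 0.0751]
orientation: [-3.142, 0.0, -3.141]
wrist_force: [1.1, 0.2, -2.9]
grip_width: 0.0284
```

Request:
drive_tool(
  targets=[
    [0, 0, 0.1, 0, 0, 0],
    [0, 0, 0, 0, 0, 0],
    [0, 0, 0, 0, 0, 0],
  ],
)

```text
t: 63.37
tool_pos: [0.5026, 0.2393, 0.0746]
orientation: [3.141, 0.001, -3.142]
wrist_force: [-1.8, 0.2, 5.1]
grip_width: 0.0291
```

Request:
drive_tool(
  targets=[
    [0, 0, 0, 0, 0, 0],
    [0, 0, 0, 0, 0, 0],
    [0, 0, 0, 0, 0, 0],
    [0, 0, 0, 0, 0, 0],
    [0, 0, 0, 0, 0, 0],
    [0, 0, -0.5, 0, 0, 0],
    [0, 0, -1, 0, 0, 0],
    [0, 0, -2, 0, 0, 0],
    [0, 0, -2.5, 0, 0, 0],
    [0, 0, -2.5, 0, 0, 0],
    [0, 0, -2.5, 0, 0, 0],
    [0, 0, -2.5, 0, 0, 0],
    [0, 0, -2.0, 0, 0, 0],
    [0, 0, -1, 0, 0, 0],
    [0, 0, 0, 0, 0, 0],
    [0, 0, 0, 0, 0, 0],
  ],
  fingers=5.0,
)

```text
t: 64.7
tool_pos: [0.5022, 0.239, 0.2391]
orientation: [3.141, 0.001, -3.142]
wrist_force: [0.7, -0.3, -0.7]
grip_width: 0.0498
```

```bash
python3 look.py 14; python3 snap.py end side scene; python3 - <<'E'
from h import *
o,d=pickle.load(open("pics/scene_end.pkl","rb"));W=cloud(d)
ok=(W[...,2]>.015)&(W[...,2]<.1)&(W[...,0]>.6)&(W[...,0]<.9)&(W[...,1]>.05)&(W[...,1]<.35)
t=W[ok];print("beaker",np.median(t,0).round(3),t.min(0).round(3),t.max(0).round(3))
E
```

```text
64.7 [0.5022 0.239  0.2391] [ 3.1415e+00  8.0000e-04 -3.1416e+00] [ 0.7  -0.25 -0.75] 0.0498
red cap 574 [285. 201.] mean [0.5014 0.2409 0.1293] box [0.5012 0.2398] [0.028 0.027] enc [0.5009 0.2392] 0.0143
red low 408 [280. 159.] mean [0.482  0.2357 0.0061] box [0.4885 0.2378] [0.037 0.061] enc [0.4992 0.2378] 0.0308
blue cap 1035 [347. 138.] mean [0.4497 0.2908 0.1296] box [0.4504 0.2913] [0.027 0.028] enc [0.4501 0.2913] 0.0146
blue low 1211 [352.  16.] mean [0.3302 0.3139 0.0014] box [0.3317 0.3142] [0.034 0.043] enc [0.3279 0.3141] 0.0217
blue low 405 [314. 122.] mean [0.4394 0.2748 0.006 ] box [0.4486 0.2841] [0.059 0.048] enc [0.4488 0.2909] 0.0312
blue low 483 [382. 273.] mean [0.6321 0.3709 0.0013] box [0.6345 0.3679] [0.039 0.038] enc [0.6351 0.3671] 0.0211
yellow cap 533 [414. 193.] mean [0.4949 0.35   0.1282] box [0.4945 0.3511] [0.029 0.029] enc [0.4946 0.351 ] 0.0148
yellow low 409 [370. 155.] mean [0.477  0.3417 0.0063] box [0.4877 0.3487] [0.051 0.057] enc [0.4876 0.3495] 0.0301
[0.5014 0.2388 0.2381] [-3.1411e+00 -1.3000e-03 -3.1415e+00] [0.75 0.2  0.24] 0.0501
beaker [0.789 0.236 0.053] [0.746 0.206 0.015] [0.808 0.264 0.076]
```

View pics/w14.png

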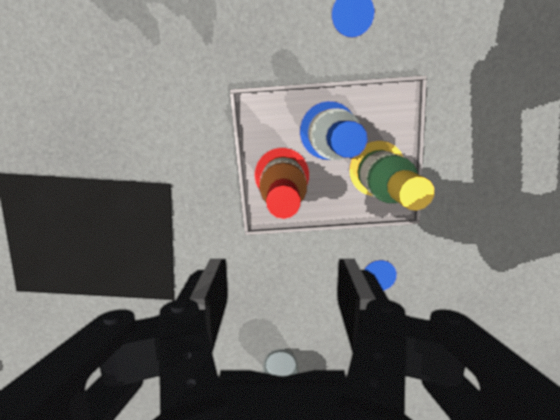

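View pics/scene_end.png

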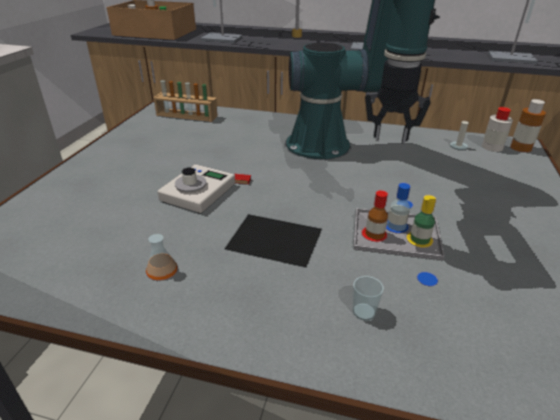

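View pics/side_end.png

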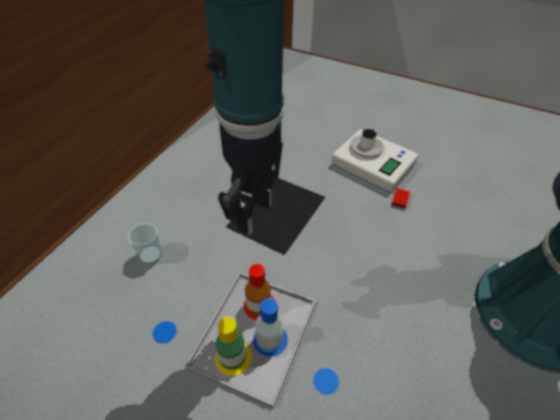

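All bottles stand upright on their discs, each within about 2 mm of centre. The jar is on the pan at scene (188,177), the beaker has not moved, and the gripper is clear of everything. Handing in.

```bash
python3 -c "
from station import bot
print(bot.sign_off())"
```

```text
the job is handed in; nothing more can be done
None
```

I moved the red, blue and yellow bottles to the mat, stood the jar on the balance pan, then returned yellow, blue and red to their matching discs. I handed in at about 65 s of the 136 s allowed; hand-in reports no verdict.

**Last checks (camera):**

| Item | Distance from centre |
|---|---|
| Jar on pan | under 1 mm, measured just after release |
| Red bottle on disc | about 1 mm |
| Blue bottle on disc | about 1 mm |
| Yellow bottle on disc | about 2 mm |

- All four stand upright and released.
- The beaker is where it was, to within 1 mm.
- The gripper is clear of everything.

**What disagreed or failed:**
- **Fingertip position:** the tips stand about 30 mm behind the reported TCP, not 14 mm ahead as stated. My first grip on the red cap therefore closed on air above it, without touching it. I used the measured offset from then on.
- **Camera agreement:** the fixed cameras differed from each other by up to about 8 mm, and in places from the wrist camera too, so I relied on the wrist camera.
- **Setting down:** some set-downs briefly pressed with 11–14 N, well under the limits.

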